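# Load, dock and clamp the marking pallet, then blow it off

## Robot

A 6-joint arm with a two-finger parallel gripper is mounted at the origin on the work surface. World frame = base frame: x ahead of the robot, y to its left, z up, the work surface at z = 0. Lengths are in m, angles in rad, forces in N, time in s.
With the tool pointing down it reaches from about 0.275 to 0.825 m from the base axis. Payload 4.9 kg.
Tool frame: the origin (TCP) lies midway between the tips of the shut fingers; the grasp point (between the pads) lies env.tcp_to_grasp behind it (env.tcp_to_grasp is the distance from the TCP to the grasp point, in m); z points along the fingers, y is the line along which they close (so a half turn about z gives the same grasp; the last joint's range is limited). The gripper opens to 85 mm and grips with 20 to 120 N. Pads are 22 mm wide; open, the fingers measure 114 mm over their backs; the gripper's body (76 mm by 85 mm) begins 54 mm behind the grasp point. The pads swing forward as they close: fully open they stand 13 mm farther back than shut.
Start: joints at [1.198, 0.326, -0.193, 1.052, 0, 1.437], TCP at [0.13, 0.534, 0.231] pointing down, gripper open.
Joint ranges: [-2.65, 2.65], [-0.97, 1.79], [-1.3, 1.35], [-1.93, 2.1], [-1.47, 1.37], [-3.14, 3.14]. Speed limits (rad/s): [2.57, 2.57, 3.14, 3.14, 3.14, 3.14].

## Interface

Orientations are given as a unit quaternion [w, x, y, z].
In Python, from rig import env gives the robot as it stands.
- The arm moves only by the tool move_arm, never from a script. Its argument "motion" is a list of rows, each an object with "translation": the shift along the tool's x, y, z in units of 400 mm (1.0 is 400 mm), a list of three; "rotation": the turn, a rotation vector about the tool's x, y, z in units of 2 rad (1.0 is 2 rad), a list of three. A call has 1 to 12 rows; each row is the pose to reach, as a shift and turn from the pose commanded when the call began, along the tool's axes at that moment; what a row does not reach only later rows make up. A row lasts 1/8 s, in which the tool goes at most 62.5 mm and 10.7 degrees, less where a joint would pass 70% of its speed; a pose out of reach is approached as far as the arm can. A call with a number of a shift or a turn outside -1 to 1 is refused whole. A call with a gripper value outside its range is refused whole. "fingers" is the opening, from 0 (shut) to 1 (fully open), set as the call begins (left out, the last holds). The fingers move at their own pace and stop on an object; "newtons" is the grip in N (left out, the last holds). Time passes only in rows, so rows that repeat a pose let the fingers close. It gives the time, the measured TCP pose, the force, the opening and the grip force at its end, in the units of the state.
- env.get_state(): the state, without advancing time (a new reading comes with each control period).
- env.snapshot(name): name is "side" or "top"; returns a dict with "frame" (384x512x3 uint8, blue, green, red), "fx", "fy", "cx", "cy" (pixels), "extrinsics" (4x4, takes a point from world to camera coordinates). Camera axes: x right, y up, looking along -z (the intrinsics and any distortion apply to the point x, -y, -z); pixel columns grow to the right and rows downward; lengths in m; the calibration is good to about 2 mm. A picture is of the moment at which its call begins. There is no depth.
- env.close_job(): hands the job in; it is judged then, once.
The state is a dict: "time_s": time; "joint_positions": joint angles; "dq": joint speeds; "tau": joint torques, N m; "eef_pos": TCP position; "tool_rot": TCP orientation; "contact_force": force on the tool from outside, world axes, zero at the start; "torque": the same for the moment, N m; "width": finger opening in m; "gripper_force": force on a finger pad.
Only numpy, scipy, OpenCV 4.12 (cv2) and the standard library are available. Lean on these libraries where they do the work, as an engineer would, in place of code of your own. Each camera call takes 0.05 s, during which the arm holds its last target. There are 200 camera calls.

## Task

Lay every loose square tool case flat in its own pocket of the sliding pallet, which stands clamped at its loading end. Then raise the cam lever upright to free the pallet, slide it fully home against the stop at the marker head, and lay the cam lever right down again to clamp it there. Last, with the loaded pallet clamped at home, press the nozzle cap of the air can right down and let it spring back up; do not shift the mouse, tape measure or jar.

Things in the scene. Friction and masses are not known exactly. Their poses are not given: they have to be found in the camera images.
- case0: square plastic tool case lying on the black mat at the start, clear tube with a blue end, 70 long x 26 x 26 mm, 70 g; all are alike and 3 or 4 are present. Origin at its middle (13 mm above what it lies on), x axis along its length. Either end may lead and any of the four long sides may be down
- case1: square plastic tool case lying on the black mat at the start, clear tube with a blue end, 70 long x 26 x 26 mm, 70 g; all are alike and 3 or 4 are present. Origin at its middle (13 mm above what it lies on), x axis along its length. Either end may lead and any of the four long sides may be down
- case2: square plastic tool case lying on the black mat at the start, clear tube with a blue end, 70 long x 26 x 26 mm, 70 g; all are alike and 3 or 4 are present. Origin at its middle (13 mm above what it lies on), x axis along its length. Either end may lead and any of the four long sides may be down
- case3: square plastic tool case lying on the black mat at the start, clear tube with a blue end, 70 long x 26 x 26 mm, 70 g; all are alike and 3 or 4 are present. Origin at its middle (13 mm above what it lies on), x axis along its length. Either end may lead and any of the four long sides may be down
- tray (a joint): travel of the sliding aluminium pallet, m: 0 = loading end (to the robot's right), 0.14 = fully home at the stop before the white marker head (to the left, +y of point tray_floor). It starts within 0.03 of the loading end, clamped. Free, it slides with about 1 N and stays where it is left; clamped, friction holds it against light pushes (over about 20 N it creeps)
- tray_floor (a point): middle of the pallet, on its pocket floor (36 mm above the table), moving with it; its y axis points along the slide towards home, z up. Pallet 108 (x) by 172 (y) mm with four pockets, 2 by 2. A strip of clamp rail sticks out 25 mm on its -x side, below the floor
- pocket0 (a point): middle of a pocket's floor in the pallet, moving with it; axes as tray_floor. Pocket 32 (x) by 76 (y) mm, robot side, loading end; ribs and walls round it are 6 mm high; pockets lie 64 mm apart in x, 84 mm in y. One case lies flat in it along y
- pocket1 (a point): middle of a pocket's floor in the pallet, moving with it; axes as tray_floor. Pocket 32 (x) by 76 (y) mm, robot side, home end; ribs and walls round it are 6 mm high; pockets lie 64 mm apart in x, 84 mm in y. One case lies flat in it along y
- pocket2 (a point): middle of a pocket's floor in the pallet, moving with it; axes as tray_floor. Pocket 32 (x) by 76 (y) mm, far side, loading end; ribs and walls round it are 6 mm high; pockets lie 64 mm apart in x, 84 mm in y. One case lies flat in it along y
- pocket3 (a point): middle of a pocket's floor in the pallet, moving with it; axes as tray_floor. Pocket 32 (x) by 76 (y) mm, far side, home end; ribs and walls round it are 6 mm high; pockets lie 64 mm apart in x, 84 mm in y. One case lies flat in it along y
- tray_grip (a point): in the pallet's black upright grip plate at its loading end, 40 (x) by 12 (y) mm; this point is 9 mm below its top edge; its top is 85 mm above the table, and it is clear for 24 mm on the pallet's side and freely on the other, down to 40 mm below the top. Pinch or push it to slide the pallet
- cam_lever (a joint): angle of the cam lever, rad: 0 = upright, pallet free; 1.2 = laid down towards the robot (-x of tray_floor), pallet clamped, where it starts. It turns about a level axis along the slide, stays where it is left and needs 2.5 N at the knob at first and up to 9 N while the cam bites (from about 0.6 on; it peaks at 1.1). Lay it down as far as it goes
- lever_knob (a point): centre of the black ball on the end of the cam lever, 22 mm diameter, 60 mm from the pivot; 88 mm above the table when upright, 50 mm when laid down
- lever_pivot (a point): point on the cam lever's axis, fixed, 28 mm above the table, 96 mm to the robot's side of the pallet's middle line; axes as tray_floor
- nozzle_cap (a joint): how far the nozzle cap is pressed, m: 0 = up, 0.007 = right down; a spring pushes it back, 2 N at first and 6 N right down
- nozzle_top (a point): middle of the top of the white round nozzle cap, 26 mm diameter, on the bracketed air can (54 mm diameter, cap top 163 mm above the table) that stands fixed at the home end on the robot's side; the marker head beside it is 161 mm high
- mouse: black computer mouse, 100 x 60 x 32 mm, origin under its middle; leave alone
- tape_measure: orange tape measure, 70 x 35 x 62 mm, origin under its middle; leave alone
- jar: white jar, 60 mm diameter, 85 mm high, origin under its middle; leave alone
Mind the look-alikes: they are no part of the job. Leave any brown or yellow look-alike of the case2 alone.

How it is judged:
On the way, in this order (a step that is already met when the one before it is completed fails the run):
1. every case lies in a pocket, with the pallet still clamped near its loading end (x of case0 in the frame of tray_floor between -0.05 and 0.05 m and y of case0 in the frame of tray_floor between -0.08 and 0.08 m and z of case0 in the frame of tray_floor between 0.008 and 0.0155 m and angle between the x axis of each of case0, case1, case2, case3 and the y axis of tray_floor, either way round below 0.2 rad and x of case1 in the frame of tray_floor between -0.05 and 0.05 m and y of case1 in the frame of tray_floor between -0.08 and 0.08 m and z of case1 in the frame of tray_floor between 0.008 and 0.0155 m and x of case2 in the frame of tray_floor between -0.05 and 0.05 m and y of case2 in the frame of tray_floor between -0.08 and 0.08 m and z of case2 in the frame of tray_floor between 0.008 and 0.0155 m and x of case3 in the frame of tray_floor between -0.05 and 0.05 m and y of case3 in the frame of tray_floor between -0.08 and 0.08 m and z of case3 in the frame of tray_floor between 0.008 and 0.0155 m and value of joint cam_lever above 1 rad and value of joint tray below 0.05 m), for 0.2 s.
2. the cam lever is upright, pallet free (value of joint cam_lever below 0.3 rad), for 0.1 s.
3. the pallet is slid fully home (value of joint tray above 0.135 m), for 0.2 s.
4. the cam lever is laid down, with the pallet home (value of joint cam_lever above 1 rad and value of joint tray above 0.135 m), for 0.2 s.
5. the nozzle cap is pressed right down, with the loaded pallet clamped at home (all of step 4 and value of joint nozzle_cap above 0.005 m and x of case0 in the frame of tray_floor between -0.05 and 0.05 m and y of case0 in the frame of tray_floor between -0.08 and 0.08 m and z of case0 in the frame of tray_floor between 0.008 and 0.0155 m and angle between the x axis of each of case0, case1, case2, case3 and the y axis of tray_floor, either way round below 0.2 rad and x of case1 in the frame of tray_floor between -0.05 and 0.05 m and y of case1 in the frame of tray_floor between -0.08 and 0.08 m and z of case1 in the frame of tray_floor between 0.008 and 0.0155 m and x of case2 in the frame of tray_floor between -0.05 and 0.05 m and y of case2 in the frame of tray_floor between -0.08 and 0.08 m and z of case2 in the frame of tray_floor between 0.008 and 0.0155 m and x of case3 in the frame of tray_floor between -0.05 and 0.05 m and y of case3 in the frame of tray_floor between -0.08 and 0.08 m and z of case3 in the frame of tray_floor between 0.008 and 0.0155 m), for 0.05 s.
At the end, for the whole second after the job is handed in: Every case present lies flat in a pocket of the pallet (middle within the pocket area, less than 2.5 mm off the floor, within 0.2 rad of the slide) at rest; the pallet is within 5 mm of home; the cam lever is down past 1.0 rad; the nozzle cap is back up (pressed less than 2 mm) (all of step 4 and x of case0 in the frame of tray_floor between -0.05 and 0.05 m and y of case0 in the frame of tray_floor between -0.08 and 0.08 m and z of case0 in the frame of tray_floor between 0.008 and 0.0155 m and angle between the x axis of each of case0, case1, case2, case3 and the y axis of tray_floor, either way round below 0.2 rad and x of case1 in the frame of tray_floor between -0.05 and 0.05 m and y of case1 in the frame of tray_floor between -0.08 and 0.08 m and z of case1 in the frame of tray_floor between 0.008 and 0.0155 m and x of case2 in the frame of tray_floor between -0.05 and 0.05 m and y of case2 in the frame of tray_floor between -0.08 and 0.08 m and z of case2 in the frame of tray_floor between 0.008 and 0.0155 m and x of case3 in the frame of tray_floor between -0.05 and 0.05 m and y of case3 in the frame of tray_floor between -0.08 and 0.08 m and z of case3 in the frame of tray_floor between 0.008 and 0.0155 m and linear speed of each of case0, case1, case2, case3 below 0.02 m/s and value of joint nozzle_cap below 0.002 m); the robot touches nothing.
It fails at once if the mouse is shifted by more than 30 mm (distance of mouse from where it was at the start of the episode above 0.03 m).
It fails at once if the tape measure is shifted by more than 30 mm (distance of tape_measure from where it was at the start of the episode above 0.03 m).
It fails at once if the jar is shifted by more than 30 mm (distance of jar from where it was at the start of the episode above 0.03 m).
Of case0, case1, case2, case3 only 3 to 4 are there at a start; the rules pass over those that are not, and their reading is None.
At some moment in a run one of case0, case1, case2, case3 may be knocked a few centimetres aside while the robot is not near it.
Once in a run the grip may slacken for a moment while it holds something.
It also fails if it takes over 192 s, if anything falls off the work surface, if the arm or the gripper's body presses on something with over 40 N, if the wrist force passes 120 N, or if a joint passes its speed limit or range.

## Working session

There is one attempt and no reset: what is moved stays moved. The work goes in short steps, Python scripts to look and compute and a tool call to move; the robot and the scene stay as the last step left them, time stands still between calls to the robot, and variables do not carry over. Pictures are saved under pics/ and viewed, at most 14 in all, crops included, and the job is handed in when it is done.

Besides the shell and the picture viewer there is one more tool, called as name([rows], argument=value, ...), one row to a line, values as JSON. move_arm: Moves the arm, as the interface text tells. Shifts and turns lie within -1 to 1; 1 stands for 400 mm of shift or 2 rad of turn. Its arguments: {"type":"object","properties":{"motion":{"type":"array"},"fingers":{"type":"number"},"newtons":{"type":"number"}},"required":["motion"]}

```bash
ls; mkdir -p pics; python3 - <<'E'
from rig import env
import cv2
for n in("top","side"):
    s=env.snapshot(n); cv2.imwrite(f"pics/{n}0.png",s["frame"]); print(n,s["fx"],s["fy"],s["cx"],s["cy"],s["extrinsics"].tolist() if hasattr(s["extrinsics"],'tolist') else s["extrinsics"],[k for k in s])
st=env.get_state(); print(st, env.tcp_to_grasp)
E
```

```text
pics
top 378.16002679954937 378.16002679954937 257.0492629910905 189.61138285125946 [[-0.08301989010120156, -0.996537940212434, -0.004453264504183453, 0.04908287053955383], [0.9721941654743665, -0.08197211595516939, 0.21936060909705796, -0.5444282413340387], [-0.21896621306764294, 0.013881855891489098, 0.9756336872063325, -1.2768740362830553], [0.0, 0.0, 0.0, 1.0]] ['frame', 'fx', 'fy', 'cx', 'cy', 'extrinsics']
side 383.79839105668515 383.79839105668515 257.2950416146493 187.27236146375614 [[0.8681372679963177, -0.49567401629483876, 0.02539593443906894, -0.4850648612371596], [0.25830633762128385, 0.49491277373696274, 0.8296620892487889, -0.2361012203252391], [-0.4238107123003959, -0.7137006487051346, 0.5576879630916387, -1.1578648042302833], [0.0, 0.0, 0.0, 1.0]] ['frame', 'fx', 'fy', 'cx', 'cy', 'extrinsics']
{'time_s': 0.1, 'joint_positions': array([ 1.19781820e+00,  3.26864311e-01, -1.93494758e-01,  1.05199839e+00,
       -3.48172979e-05,  1.43659391e+00]), 'dq': array([-0.00041584, -0.00311934,  0.00279762,  0.0010733 ,  0.00137133,
       -0.00067369]), 'tau': array([-7.80808523e-05, -4.44240546e+01,  2.63038194e+01,  7.86055491e-03,
       -2.05190981e-04, -1.94896523e-05]), 'eef_pos': array([0.12988896, 0.53389999, 0.23057898]), 'tool_rot': array([-1.78977881e-04,  1.19104393e-01,  9.92881430e-01, -7.59971575e-04]), 'contact_force': array([ 0.05149132,  0.08454191, -0.16451605]), 'torque': array([-0.03200592, -0.03450643,  0.0094262 ]), 'gripper_force': 0.0, 'width': 0.08539196873933448} 0.0187
```

View pics/top0.png

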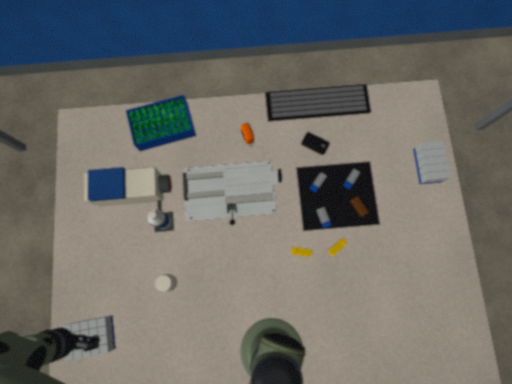

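View pics/side0.png

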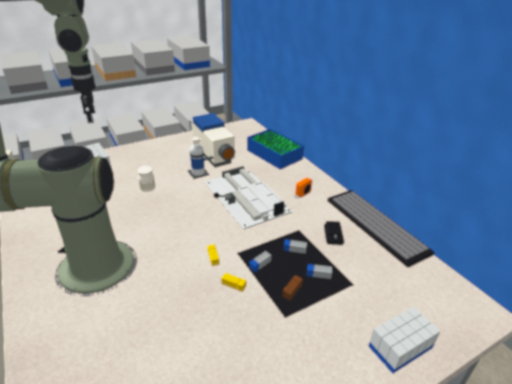

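The top view shows three clear/blue-ended cases on the mat, at (318,182), (352,179) and (323,217). The look-alikes are the brown one at (360,206) and the yellow ones at (302,252) and (338,246). The pallet is at (230,190), the lever knob at (232,221), the grip plate at (279,175) and the nozzle cap at (157,217). I choose the three clear/blue ones and will check them in a close crop.

```bash
cat > h.py <<'E'
import numpy as np, cv2
from rig import env
from scipy.spatial.transform import Rotation as R
def ray(s,u,v):
    E=np.array(s["extrinsics"]); d=np.array([(u-s["cx"])/s["fx"],-(v-s["cy"])/s["fy"],-1.0])
    return -E[:3,:3].T@E[:3,3], E[:3,:3].T@d
def onz(s,u,v,z):
    o,d=ray(s,u,v); return o+d*(z-o[2])/d[2]
def proj(s,p):
    E=np.array(s["extrinsics"]); c=E[:3,:3]@np.array(p)+E[:3,3]
    return np.array([s["cx"]-s["fx"]*c[0]/c[2], s["cy"]+s["fy"]*c[1]/c[2]])
def two(s1,p1,s2,p2):
    A=[];b=[]
    for s,p in((s1,p1),(s2,p2)):
        o,d=ray(s,*p); d/=np.linalg.norm(d); M=np.eye(3)-np.outer(d,d); A.append(M);b.append(M@o)
    return np.linalg.lstsq(np.vstack(A),np.hstack(b),rcond=None)[0]
def crop(s,x0,y0,x1,y1,k,name):
    cv2.imwrite(f"pics/{name}.png",cv2.resize(s["frame"][y0:y1,x0:x1],None,fx=k,fy=k,interpolation=cv2.INTER_CUBIC))
E
cat > cases.py <<'E'
from h import *
def cases(s, z=0.016, matpoly=None, minarea=40):
    """clear/blue things on the dark mat -> centre, yaw"""
    f=s["frame"].astype(int); b,g,r=f[...,0],f[...,1],f[...,2]
    m=((b>75)&(b>=r-8)).astype(np.uint8)
    if matpoly is None:
        dark=((f.max(2)<60)).astype(np.uint8)
        n,l,st,_=cv2.connectedComponentsWithStats(dark)
        c=[i for i in range(1,n) if st[i,4]>500 ]
        raise SystemExit((c,st[c]))
    mm=np.zeros_like(m); cv2.fillPoly(mm,[np.int32(matpoly)],1); m&=mm
    out=[]
    for c in cv2.findContours(m,cv2.RETR_EXTERNAL,cv2.CHAIN_APPROX_NONE)[0]:
        if cv2.contourArea(c)<minarea: continue
        q=np.array([onz(s,*p,z)[:2] for p in c[:,0,:]])*1000
        (cx,cy),(w,h),a=cv2.minAreaRect(q.astype(np.float32))
        if w<h: a+=90
        M=cv2.moments(c); out.append((round(cx),round(cy),round(w),round(h),round((a+90)%180-90),(round(M['m10']/M['m00'],1),round(M['m01']/M['m00'],1))))
    return out
E
python3 - <<'E'
from cases import *
s=env.snapshot("top"); d=env.snapshot("side")
for r in cases(s,0.016,[(300,170),(370,165),(375,225),(306,227)]): print(r)
for r in cases(d,0.016,[(245,247),(300,232),(345,283),(290,305)]): print(r)
crop(s,150,150,390,260,3.3,"c1")
crop(d,180,120,340,300,3.3,"c2")
E
```

```text
(436, -227, 70, 32, 13, (323.4, 217.3))
(567, -221, 27, 77, -41, (317.5, 182.0))
(569, -346, 27, 78, -39, (351.1, 178.8))
(571, -348, 54, 77, -38, (319.0, 270.5))
(450, -225, 63, 44, 16, (262.9, 258.3))
(569, -224, 56, 76, -40, (294.9, 245.5))
```

View pics/c1.png

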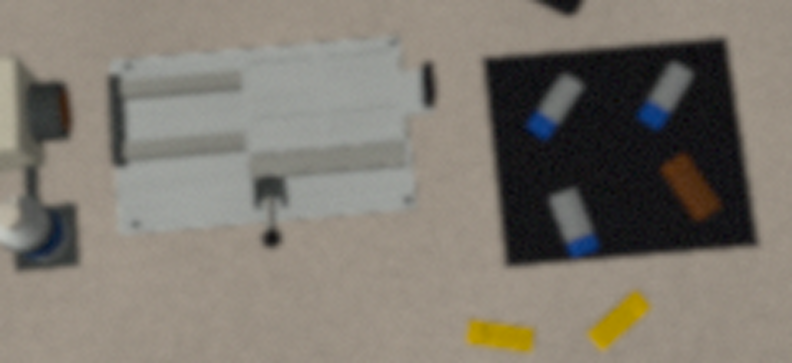

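View pics/c2.png

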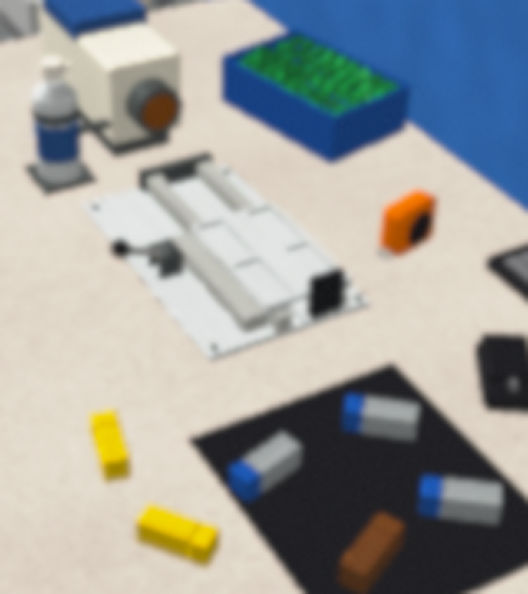

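The crops confirm the choice: three clear tubes with blue ends on the mat, with the brown and yellow ones distinct from them. Next I measure the pallet.

```bash
python3 - <<'E'
from h import *
s=env.snapshot("top"); d=env.snapshot("side")
for q in (s,d):
    g=cv2.createCLAHE(4,(4,4)).apply(cv2.cvtColor(q["frame"],cv2.COLOR_BGR2GRAY)); q["g"]=g
a=cv2.resize(s["g"][155:230,180:290],None,fx=7,fy=7,interpolation=cv2.INTER_CUBIC); cv2.imwrite("pics/p1.png",a)
a=cv2.resize(d["g"][160:230,205:300],None,fx=8,fy=8,interpolation=cv2.INTER_CUBIC); cv2.imwrite("pics/p2.png",a)
E
```

```text
(no output)
```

View pics/p1.png

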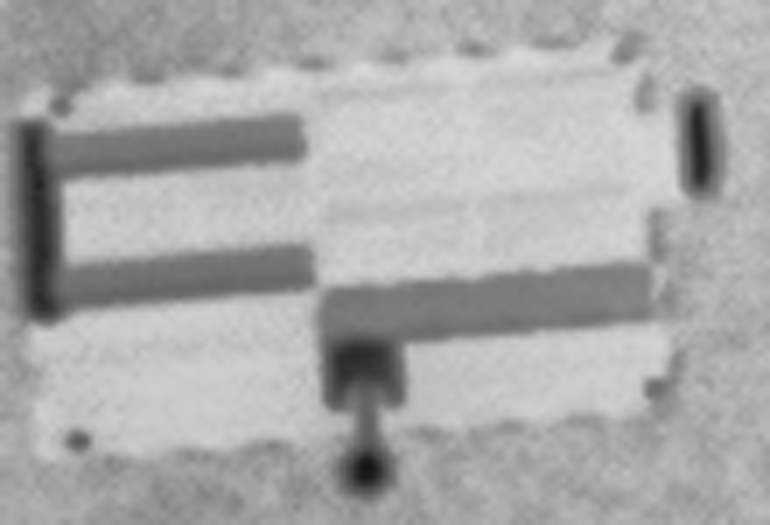

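View pics/p2.png

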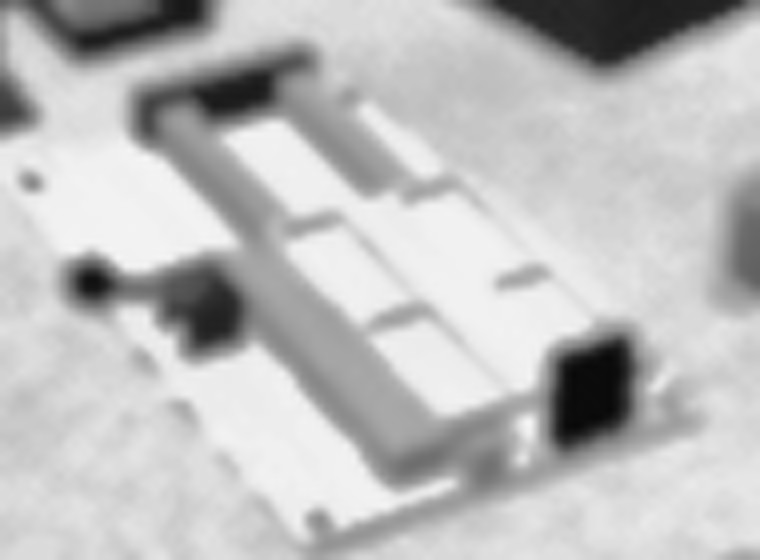

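```bash
cat > pal.py <<'E'
from h import *
from scipy.ndimage import map_coordinates as mc
def samp(s,P):
    g=cv2.cvtColor(s["frame"],cv2.COLOR_BGR2GRAY).astype(float)
    q=np.array([proj(s,p) for p in P]); return mc(g,[q[:,1],q[:,0]],order=1)
E
python3 - <<'E'
from pal import *
s=env.snapshot("top"); d=env.snapshot("side")
for n,p in (("grip",(280,175)),("left edge",(180+317/7,155+290/7)),("right edge",(180+652/7,155+265/7)),("ul",(180+300/7,155+72/7))): print(n,onz(s,*p,.042).round(3))
# centroids of dark things, both views
def dark(q,x0,y0,x1,y1,t):
    g=cv2.cvtColor(q["frame"],cv2.COLOR_BGR2GRAY)[y0:y1,x0:x1].astype(float); w=np.clip(t-g,0,None); Y,X=np.mgrid[y0:y1,x0:x1]
    return (w*X).sum()/w.sum(),(w*Y).sum()/w.sum()
kt=dark(s,228,217,237,226,110); ks=dark(d,211,190,221,200,90); print("knob",kt,ks,two(s,kt,d,ks).round(4))
gt=dark(s,275,166,284,185,100); gs=dark(d,272,200,286,217,90); print("grip",gt,gs,two(s,gt,d,gs).round(4),onz(s,*gt,.08).round(4))
# strip near top edge at z=.042 : bright->dark
xs=np.arange(.38,.56,.0005)
L=[]
y0=onz(s,180+340/7,155+290/7,.04)[1]; y1=onz(s,180+630/7,155+265/7,.04)[1]
for y in np.linspace(y0,y1,12):
    v=samp(s,[(x,y,.042) for x in xs]); v=np.convolve(v,np.ones(6)/6,'same')[6:-6]; g=np.gradient(v); k=g.argmax(); L.append((y,xs[6+k]))
L=np.array(L); print(L.round(4).tolist()); p=np.polyfit(L[:,0],L[:,1],1); print("slope",p)
E
```

```text
grip [ 0.598 -0.084  0.042]
left edge [0.535 0.118 0.042]
right edge [ 0.534 -0.053  0.042]
ul [0.652 0.12  0.042]
knob (np.float64(231.90112359550562), np.float64(221.62771535580524)) (np.float64(216.15506329113924), np.float64(194.93987341772151)) [0.4422 0.1001 0.0536]
grip (np.float64(279.46031746031747), np.float64(175.2721088435374)) (np.float64(278.48273844353423), np.float64(208.55471035693387)) [ 0.5934 -0.081   0.0597] [ 0.5871 -0.079   0.08  ]
[[0.1068, 0.509], [0.0933, 0.5115], [0.0797, 0.5395], [0.0662, 0.5385], [0.0526, 0.5375], [0.0391, 0.536], [0.0256, 0.5385], [0.012, 0.5375], [-0.0015, 0.5365], [-0.015, 0.539], [-0.0286, 0.538], [-0.0421, 0.475]]
slope [0.03783734 0.52681814]
```

```bash
python3 - <<'E'
from pal import *
s=env.snapshot("top"); d=env.snapshot("side")
B=[onz(s,180+u/7,155+v/7,.006)[:2] for u,v in((62,105),(78,440),(655,385),(627,47))]
print(np.round(B,4).tolist()); e=[B[0]-B[3],B[1]-B[2]]; print([np.degrees(np.arctan2(-v[0],v[1])) for v in e])
e=[B[0]-B[1],B[3]-B[2]]; print([np.degrees(np.arctan2(v[1],v[0])) for v in e])
# profiles of pocket walls: x profile from the top, averaged along y
xm,ym=.593,.0325
X=np.arange(-.07,.07,.001)
for yo in(-.042,.042):
    v=np.mean([samp(s,[(xm+x,ym+yo+t,.039) for x in X]) for t in np.linspace(-.025,.025,25)],0)
    g=np.gradient(cv2.GaussianBlur(v[None],(5,1),0)[0]); print("x",yo,[(round(X[i]*1000),int(v[i])) for i in range(2,len(X)-2) if v[i]<v[i-1] and v[i]<=v[i+1] and v[max(0,i-4):i+5].max()-v[i]>2])
Y=np.arange(-.1,.1,.001)
for q,n in((s,"top"),(d,"side")):
  for xo in(-.032,.032):
    v=np.mean([samp(q,[(xm+xo+t,ym+y,.039) for y in Y]) for t in np.linspace(-.012,.012,15)],0)
    print("y",n,xo,[(round(Y[i]*1000),int(v[i]),int(v[max(0,i-5):i+6].max()-v[i])) for i in range(2,len(Y)-2) if v[i]<v[i-1] and v[i]<=v[i+1] and v[max(0,i-5):i+6].max()-v[i]>2])
E
```

```text
[[0.655, 0.25], [0.4743, 0.2496], [0.478, -0.0509], [0.6617, -0.053]]
[np.float64(1.2643066804043026), np.float64(0.7047310758348463)]
[np.float64(0.13460842849609), np.float64(-0.6325892471548842)]
x -0.042 [(-62, 129), (-16, 149), (47, 148)]
x 0.042 [(-62, 129), (-17, 150), (47, 150)]
y top -0.032 [(-88, 142, 5), (-7, 152, 2), (97, 138, 4)]
y top 0.032 [(-90, 140, 5)]
y side -0.032 [(-87, 170, 14), (-2, 198, 8), (84, 197, 7)]
y side 0.032 [(-75, 27, 6), (-2, 202, 9), (83, 198, 8)]
```

```bash
cat > plan.py <<'E'
from h import *
import sys
# usage: plan.py x,y,z,yawdeg ...  (mm, deg of tool x; 'k' keeps)
st=env.get_state(); p=np.array(st["eef_pos"]); q=st["tool_rot"]; Rt=R.from_quat([q[1],q[2],q[3],q[0]])
xa=Rt.as_matrix()[:,0]; yaw=np.degrees(np.arctan2(xa[1],xa[0]))
print("at",(p*1000).round(1),"yaw",round(yaw,1),"t",round(st["time_s"],2),"w",round(st["width"]*1000,1),"F",np.round(st["contact_force"],1))
last=p
for a in sys.argv[1:]:
    v=[None if k=='k' else float(k) for k in a.split(',')]
    t=np.array([p[i] if v[i] is None else v[i]/1000 for i in range(3)]); w=yaw if v[3] is None else v[3]
    T=R.from_euler('z',w,degrees=True)*R.from_matrix(np.diag([1.,-1,-1]))
    print(a,"T",(Rt.inv().apply(t-p)/.4).round(4).tolist(),"R",((Rt.inv()*T).as_rotvec()/2).round(4).tolist(),"rows",round(np.linalg.norm(t-last)/.0625,1)); last=t
E
python3 plan.py 400,150,231,166 436,-227,150,193 
```

```text
at [130.1 534.4 231.3] yaw 166.3 t 0.5 w 85.2 F [-0.5 -0.4 -0.2]
400,150,231,166 T [-0.8829, -0.7741, 0.0007] R [-0.0, -0.0, 0.0028] rows 7.5
436,-227,150,193 T [-1.1934, -1.6685, 0.2033] R [-0.0, -0.0, -0.2329] rows 6.2
```

move_arm([
  {"translation": [-0.883,-0.774,0],"rotation": [0,0,0]},
  {"translation": [-0.883,-0.774,0],"rotation": [0,0,0]},
  {"translation": [-0.883,-0.774,0],"rotation": [0,0,0]},
  {"translation": [-0.883,-0.774,0],"rotation": [0,0,0]},
  {"translation": [-0.883,-0.774,0],"rotation": [0,0,0]},
  {"translation": [-0.883,-0.774,0],"rotation": [0,0,0]},
  {"translation": [-0.883,-0.774,0],"rotation": [0,0,0]},
  {"translation": [-0.883,-0.774,0],"rotation": [0,0,0]},
  {"translation": [-0.883,-0.774,0],"rotation": [0,0,0]},
  {"translation": [-0.883,-0.774,0],"rotation": [0,0,0]},
], fingers=0.7)

```text
time_s: 1.75
eef_pos: [0.3996, 0.1504, 0.2312]
tool_rot: [-0.0, 0.119, 0.993, 0.0]
contact_force: [-0.5, 1.0, 0.2]
width: 0.0594
gripper_force: 0.0
```

```bash
python3 plan.py 436,-227,120,193 436,-227,8,193; python3 - <<'E'
from cases import *
s=env.snapshot("top")
for r in cases(s,0.013,[(300,170),(370,165),(375,225),(306,227)]): print(r)
E
```

```text
at [399.6 150.4 231.2] yaw 166.3 t 1.75 w 59.4 F [-0.5  1.   0.2]
436,-227,120,193 T [-0.3118, -0.8952, 0.2776] R [0.0002, -0.0003, -0.2328] rows 6.3
436,-227,8,193 T [-0.312, -0.8952, 0.5576] R [0.0002, -0.0003, -0.2328] rows 1.8
(435, -227, 72, 33, 15, (323.4, 217.3))
(568, -222, 28, 78, -39, (317.6, 182.0))
(570, -346, 29, 79, -37, (351.0, 178.7))
```

move_arm([
  {"translation": [-0.312,-0.895,0.277],"rotation": [0,0,-0.242]},
  {"translation": [-0.312,-0.895,0.277],"rotation": [0,0,-0.242]},
  {"translation": [-0.312,-0.895,0.277],"rotation": [0,0,-0.242]},
  {"translation": [-0.312,-0.895,0.277],"rotation": [0,0,-0.242]},
  {"translation": [-0.312,-0.895,0.277],"rotation": [0,0,-0.242]},
  {"translation": [-0.312,-0.895,0.277],"rotation": [0,0,-0.242]},
  {"translation": [-0.312,-0.895,0.277],"rotation": [0,0,-0.242]},
  {"translation": [-0.312,-0.895,0.277],"rotation": [0,0,-0.242]},
  {"translation": [-0.312,-0.895,0.42],"rotation": [0,0,-0.242]},
  {"translation": [-0.312,-0.895,0.5],"rotation": [0,0,-0.242]},
  {"translation": [-0.312,-0.895,0.557],"rotation": [0,0,-0.242]},
  {"translation": [-0.312,-0.895,0.557],"rotation": [0,0,-0.242]},
])

```text
time_s: 3.3
eef_pos: [0.4356, -0.2243, 0.0075]
tool_rot: [-0.001, -0.124, 0.992, 0.002]
contact_force: [0.1, -0.6, 0.4]
width: 0.0594
gripper_force: 0.0
```

```bash
python3 plan.py 436,-227,8,194; python3 - <<'E'
from h import *
s=env.snapshot("top"); d=env.snapshot("side")
a=cv2.resize(s["frame"][170:250,270:370],(500,400),interpolation=cv2.INTER_CUBIC);b=cv2.resize(d["frame"][215:295,220:295],(300,400)[0:2],interpolation=cv2.INTER_CUBIC)
cv2.imwrite("pics/g1.png",np.hstack([a,b]))
E
```

```text
at [ 435.6 -224.3    7.5] yaw -165.8 t 3.3 w 59.4 F [ 0.1 -0.6  0.4]
436,-227,8,194 T [0.0007, -0.0068, -0.0013] R [0.0017, -0.0012, 0.0019] rows 0.0
```

View pics/g1.png

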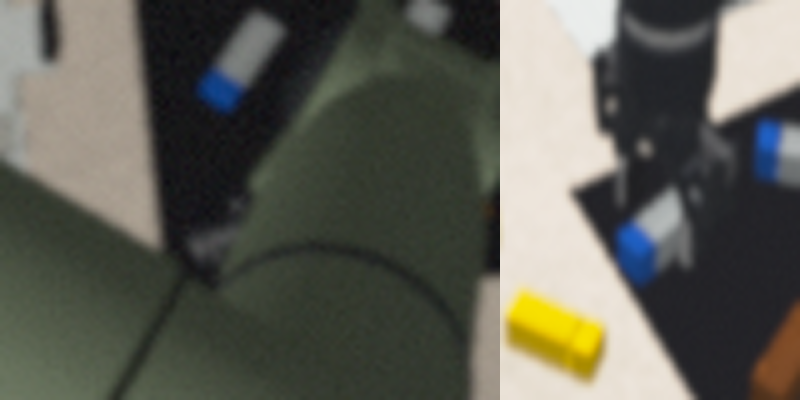

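The side view shows the fingers either side of the case, at about (650,240) in that crop. I close and lift.

move_arm([
  {"translation": [0,0,0],"rotation": [0,0,0]},
  {"translation": [0,0,0],"rotation": [0,0,0]},
  {"translation": [0,0,0],"rotation": [0,0,0]},
  {"translation": [0,0,0],"rotation": [0,0,0]},
  {"translation": [0,0,0],"rotation": [0,0,0]},
  {"translation": [0,0,0],"rotation": [0,0,0]},
  {"translation": [0,0,-0.1],"rotation": [0,0,0]},
  {"translation": [0,0,-0.2],"rotation": [0,0,0]},
  {"translation": [0,0,-0.3],"rotation": [0,0,0]},
  {"translation": [0,0,-0.3],"rotation": [0,0,0]},
], fingers=0.1, newtons=50)

```text
time_s: 4.65
eef_pos: [0.4388, -0.229, 0.132]
tool_rot: [0.003, -0.122, 0.993, -0.002]
contact_force: [0.5, 0.0, -0.7]
width: 0.0248
gripper_force: 49.3
```

```bash
python3 plan.py  560,77,130,270 560,77,70,270; python3 - <<'E'
from cases import *
s=env.snapshot("side"); crop(s,200,180,330,300,4,"g2")
E
```

```text
at [ 438.8 -229.   132. ] yaw -166.0 t 4.65 w 24.8 F [ 0.5  0.  -0.7]
560,77,130,270 T [-0.4795, 0.6686, 0.0036] R [-0.0039, 0.0001, -0.6629] rows 5.3
560,77,70,270 T [-0.4788, 0.6694, 0.1536] R [-0.0039, 0.0001, -0.6629] rows 1.0
```

View pics/g2.png

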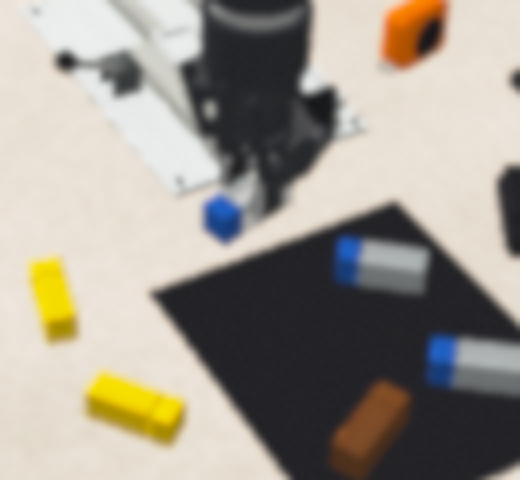

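The case is held, with its blue end at crop pixel (222,217). The other two cases are unmoved. I carry it over pocket1.

move_arm([
  {"translation": [-0.24,0.334,0.003],"rotation": [-0.004,0,-0.33]},
  {"translation": [-0.48,0.669,0.003],"rotation": [-0.004,0,-0.663]},
  {"translation": [-0.48,0.669,0.003],"rotation": [-0.004,0,-0.663]},
  {"translation": [-0.48,0.669,0.003],"rotation": [-0.004,0,-0.663]},
  {"translation": [-0.48,0.669,0.003],"rotation": [-0.004,0,-0.663]},
  {"translation": [-0.48,0.669,0.003],"rotation": [-0.004,0,-0.663]},
  {"translation": [-0.48,0.669,0.003],"rotation": [-0.004,0,-0.663]},
  {"translation": [-0.48,0.669,0.003],"rotation": [-0.004,0,-0.663]},
  {"translation": [-0.48,0.669,0.1],"rotation": [-0.004,0,-0.663]},
  {"translation": [-0.48,0.669,0.17],"rotation": [-0.004,0,-0.663]},
  {"translation": [-0.48,0.669,0.17],"rotation": [-0.004,0,-0.663]},
  {"translation": [-0.48,0.669,0.17],"rotation": [-0.004,0,-0.663]},
])

```text
time_s: 6.2
eef_pos: [0.5582, 0.0786, 0.0611]
tool_rot: [-0.0, -0.707, 0.708, 0.004]
contact_force: [-0.1, -0.2, 0.0]
width: 0.0249
gripper_force: 49.4
```

```bash
python3 plan.py  560.5,76.5,44,270; python3 - <<'E'
from h import *
s=env.snapshot("top"); d=env.snapshot("side")
a=cv2.resize(s["frame"][150:240,180:290],(440,360),interpolation=cv2.INTER_CUBIC);b=cv2.resize(d["frame"][150:240,205:295],(360,360),interpolation=cv2.INTER_CUBIC)
cv2.imwrite("pics/g3.png",np.hstack([a,b]))
f=d["frame"].astype(int); m=(f[...,0]-f[...,2]>50); m[:155]=0;m[230:]=0;m[:,:220]=0;m[:,290:]=0
Y,X=np.nonzero(m); print(X.mean(),Y.mean(),X.min(),X.max(),Y.min(),Y.max(),len(X))
for z in(.054,.067,.08): print(onz(d,X.mean(),Y.mean(),z).round(4))
E
```

```text
at [558.2  78.6  61.1] yaw -90.1 t 6.2 w 24.9 F [-0.1 -0.2  0. ]
560.5,76.5,44,270 T [0.0054, -0.0059, 0.0426] R [0.0027, 0.0023, -0.0006] rows 0.3
272.88957055214723 164.17177914110428 247 289 155 194 326
[0.7406 0.192  0.054 ]
[0.7285 0.1734 0.067 ]
[0.7163 0.1548 0.08  ]
```

View pics/g3.png

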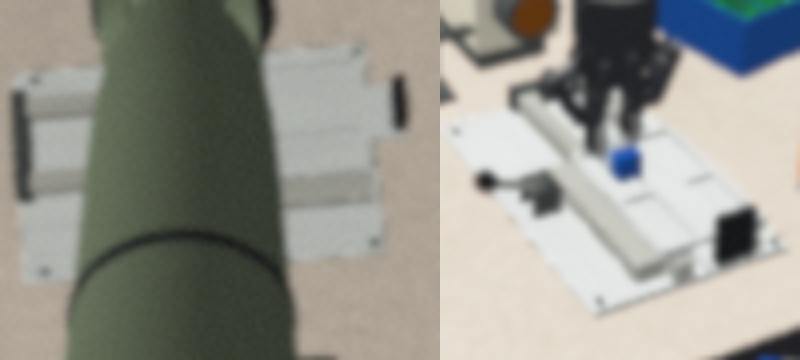

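```bash
python3 - <<'E'
from h import *
d=env.snapshot("side")
f=d["frame"].astype(float)[175:205,240:270]; b=f[...,0]-f[...,2]; b=cv2.resize(b,None,fx=8,fy=8,interpolation=cv2.INTER_CUBIC)
m=(b>b.max()*.5).astype(np.uint8); Y,X=np.nonzero(m); X=(X+.5)/8-.5+240;Y=(Y+.5)/8-.5+175
print("meas",X.min(),X.max(),Y.min(),Y.max(),X.mean(),Y.mean())
for ye in(.0416,.0436,.0456):
    P=[proj(d,(.5582+a,ye+c,.066+z)) for a in(-.013,.013) for c in (0,.018) for z in(-.013,.013)]; P=np.array(P)
    h=cv2.convexHull(P.astype(np.float32)); M=cv2.moments(h); print(ye,P.min(0),P.max(0),M['m10']/M['m00'],M['m01']/M['m00'])
E
python3 plan.py  560.5,76.5,64,270
```

```text
meas 247.3125 254.0625 186.1875 193.3125 250.72159569983137 189.77471543001687
0.0416 [246.35725211 185.49297079] [255.13486345 195.75815795] 250.7214453580584 190.60235721713116
0.0436 [246.0972531  185.22340406] [254.86277056 195.47623781] 250.45545489557242 190.32665874885743
0.0456 [245.83778247 184.95438652] [254.59123712 195.19489589] 250.19000427500606 190.05153098554456
at [559.   78.8  61.8] yaw -90.0 t 6.35 w 24.9 F [-0.   0.1 -1. ]
560.5,76.5,64,270 T [0.0057, -0.0038, -0.0055] R [0.0018, 0.0023, -0.0001] rows 0.1
```

move_arm([
  {"translation": [0.003,-0.004,0],"rotation": [0.002,0.002,0]},
  {"translation": [0.003,-0.004,0.01],"rotation": [0.002,0.002,0]},
  {"translation": [0.003,-0.004,0.02],"rotation": [0.002,0.002,0]},
  {"translation": [0.003,-0.004,0.03],"rotation": [0.002,0.002,0]},
  {"translation": [0.003,-0.004,0.037],"rotation": [0.002,0.002,0]},
  {"translation": [0.003,-0.004,0.043],"rotation": [0.002,0.002,0]},
  {"translation": [0.003,-0.004,0.043],"rotation": [0.002,0.002,0]},
  {"translation": [0.003,-0.004,0.043],"rotation": [0.002,0.002,0]},
])

```text
time_s: 7.35
eef_pos: [0.5591, 0.0778, 0.0457]
tool_rot: [0.0, 0.707, -0.707, -0.001]
contact_force: [-7.6, -0.3, 23.0]
width: 0.0247
gripper_force: 52.1
```

move_arm([
  {"translation": [0,0.003,0],"rotation": [0,0,0]},
  {"translation": [0,0.003,0],"rotation": [0,0,0]},
  {"translation": [0,0.003,-0.002],"rotation": [0,0,0]},
  {"translation": [0,0.003,-0.002],"rotation": [0,0,0]},
])

```text
time_s: 7.85
eef_pos: [0.5591, 0.0778, 0.0458]
tool_rot: [-0.0, 0.707, -0.707, -0.0]
contact_force: [-3.3, 0.1, 12.3]
width: 0.0252
gripper_force: 51.0
```

```bash
python3 plan.py; python3 - <<'E'
from h import *
d=env.snapshot("side")
crop(d,215,150,290,220,8,"g4")
E
```

```text
at [559.1  77.8  45.8] yaw -90.0 t 7.85 w 25.2 F [-3.3  0.1 12.3]
```

View pics/g4.png

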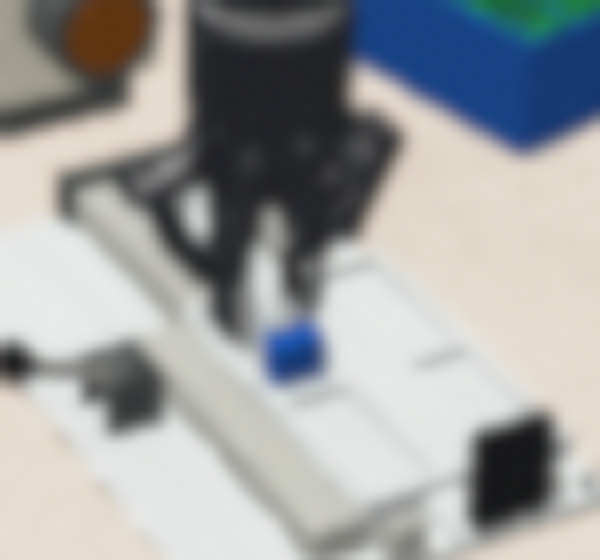

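The blue end, crop (295,350), sits just behind the rib and looks seated. I release, retreat and check its height.

move_arm([
  {"translation": [0,0,-0.002],"rotation": [0,0,0]},
  {"translation": [0,0,-0.002],"rotation": [0,0,0]},
  {"translation": [0,0,-0.002],"rotation": [0,0,0]},
  {"translation": [0,0,-0.002],"rotation": [0,0,0]},
  {"translation": [0,0,-0.1],"rotation": [0,0,0]},
  {"translation": [0,0,-0.25],"rotation": [0,0,0]},
  {"translation": [0,0.15,-0.3],"rotation": [0,0,0]},
  {"translation": [0.3,0.25,-0.3],"rotation": [0,0,0]},
  {"translation": [0.6,0.25,-0.3],"rotation": [0,0,0]},
  {"translation": [0.6,0.25,-0.3],"rotation": [0,0,0]},
  {"translation": [0.6,0.25,-0.3],"rotation": [0,0,0]},
], fingers=0.48)

```text
time_s: 9.28
eef_pos: [0.4582, -0.1643, 0.1644]
tool_rot: [0.0, 0.707, -0.707, -0.0]
contact_force: [0.6, -0.2, -0.0]
width: 0.0411
gripper_force: 0.0
```

```bash
python3 plan.py; python3 - <<'E'
from h import *
d=env.snapshot("side"); s=env.snapshot("top")
def clahe(f): 
    l=cv2.cvtColor(f,cv2.COLOR_BGR2LAB); l[...,0]=cv2.createCLAHE(3,(3,3)).apply(l[...,0]); return cv2.cvtColor(l,cv2.COLOR_LAB2BGR)
a=cv2.resize(clahe(s["frame"])[155:230,200:290],(480,400),interpolation=cv2.INTER_CUBIC);b=cv2.resize(clahe(d["frame"])[160:230,225:280],(314,400),interpolation=cv2.INTER_CUBIC)
cv2.imwrite("pics/g5.png",np.hstack([a,b]))
E
```

```text
at [ 458.2 -164.3  164.4] yaw -90.0 t 9.28 w 41.1 F [ 0.6 -0.2 -0. ]
```

View pics/g5.png

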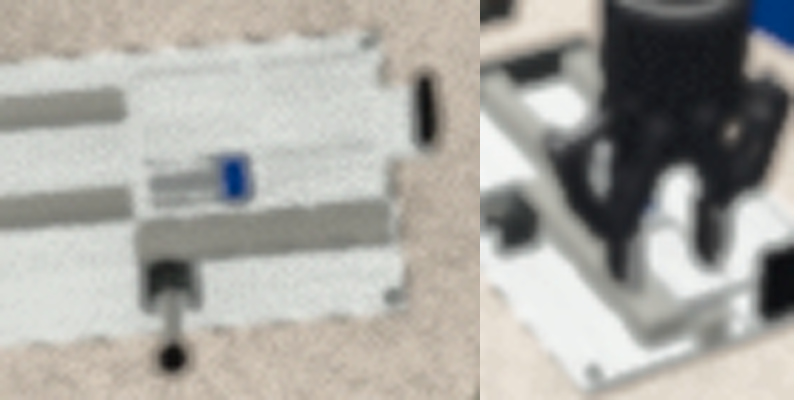

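The top view shows case 1 in pocket1, blue end at crop pixel (235,178), lying along the slide. Next I measure the remaining cases and the seat of this one.

```bash
cat > blue.py <<'E'
from h import *
def blue(s,box):
    x0,y0,x1,y1=box; f=s["frame"].astype(np.float32)[y0:y1,x0:x1]; b=cv2.resize(f[...,0]-f[...,2],None,fx=6,fy=6,interpolation=cv2.INTER_CUBIC)
    out=[]
    for c in cv2.findContours((b>45).astype(np.uint8),cv2.RETR_EXTERNAL,cv2.CHAIN_APPROX_NONE)[0]:
        M=cv2.moments(c)
        if M['m00']>200: out.append((round(M['m10']/M['m00']/6+x0-.4,2),round(M['m01']/M['m00']/6+y0-.4,2),round(M['m00']/36,1)))
    return out
def pred(s,c,yaw,z0,L=.020):
    """centroid+area of blue cap: c= case centre xy, yaw towards the blue end"""
    u=np.array([np.cos(yaw),np.sin(yaw)]); n=np.array([-u[1],u[0]]); P=[]
    for a in(.035-L,.035):
        for b in(-.013,.013):
            for z in(0,.026): P.append(proj(s,np.r_[np.array(c)+a*u+b*n,z0+z]))
    h=cv2.convexHull(np.float32(P)); M=cv2.moments(h); return round(M['m10']/M['m00'],2),round(M['m01']/M['m00'],2),round(M['m00'],1)
E
python3 - <<'E'
from blue import *
from cases import cases
s=env.snapshot("top");d=env.snapshot("side")
for r in cases(s,0.013,[(300,170),(370,165),(375,225),(306,227)]): print(r)
print("top",blue(s,(200,155,300,230)),blue(s,(300,165,375,230)))
print("side",blue(d,(225,160,275,225)),blue(d,(280,235,345,285)))
for n,q in(("top",s),("side",d)):
    print(n,"B",[pred(q,(.568,-.222),np.radians(180-39),0,L) for L in(.016,.02,.024)],"C",pred(q,(.57,-.346),np.radians(180-38),0))
    for z in(.036,.039,.042): print(n,z,[pred(q,(.5595,y),-np.pi/2,z) for y in (.0745,.0775,.0795)])
E
```

```text
top [(243.43, 187.97, 28.0)] []
side [(273.27, 162.25, 12.6)] [(309.9, 269.35, 90.0), (286.4, 244.23, 73.3)]
top B [(313.75, 187.66, 43.9), (314.04, 187.22, 51.5), (314.34, 186.78, 59.2)] C (347.69, 184.01, 56.4)
top 0.036 [(243.89, 187.84, 50.0), (243.05, 187.91, 50.1), (242.49, 187.96, 50.2)]
top 0.039 [(243.86, 187.65, 50.3), (243.02, 187.72, 50.4), (242.46, 187.77, 50.5)]
top 0.042 [(243.82, 187.46, 50.5), (242.98, 187.53, 50.6), (242.42, 187.58, 50.7)]
side B [(285.77, 244.88, 59.4), (286.38, 244.96, 73.7), (287.0, 245.04, 88.0)] C (309.78, 269.82, 88.6)
side 0.036 [(251.11, 194.5, 74.1), (250.71, 194.08, 73.9), (250.45, 193.8, 73.7)]
side 0.039 [(251.12, 193.82, 74.3), (250.72, 193.41, 74.1), (250.46, 193.13, 73.9)]
side 0.042 [(251.13, 193.15, 74.5), (250.74, 192.73, 74.3), (250.47, 192.46, 74.1)]
```

```bash
python3 plan.py 568,-222,110,321 568,-222,8,321
```

```text
at [ 458.1 -163.1  163.9] yaw -90.1 t 9.47 w 41.5 F [-1.   0.9 -0.3]
568,-222,110,321 T [0.1468, -0.2753, 0.1341] R [0.0007, 0.0011, -0.4462] rows 2.2
568,-222,8,321 T [0.1471, -0.2758, 0.3891] R [0.0007, 0.0011, -0.4462] rows 1.6
```

move_arm([
  {"translation": [0.147,-0.276,0.134],"rotation": [0.001,0.001,-0.446]},
  {"translation": [0.147,-0.276,0.134],"rotation": [0.001,0.001,-0.446]},
  {"translation": [0.147,-0.276,0.134],"rotation": [0.001,0.001,-0.446]},
  {"translation": [0.147,-0.276,0.134],"rotation": [0.001,0.001,-0.446]},
  {"translation": [0.147,-0.276,0.134],"rotation": [0.001,0.001,-0.446]},
  {"translation": [0.147,-0.276,0.134],"rotation": [0.001,0.001,-0.446]},
  {"translation": [0.147,-0.276,0.134],"rotation": [0.001,0.001,-0.446]},
  {"translation": [0.147,-0.276,0.134],"rotation": [0.001,0.001,-0.446]},
], fingers=0.7)

```text
time_s: 10.48
eef_pos: [0.5689, -0.2205, 0.1104]
tool_rot: [-0.0, 0.943, -0.333, 0.0]
contact_force: [-0.3, -0.0, -0.5]
width: 0.0598
gripper_force: 0.0
```

```bash
python3 plan.py 568,-222,8,321;  python3 - <<'E'
from blue import *
s=env.snapshot("top");d=env.snapshot("side")
print("top",blue(s,(200,155,300,230)),blue(s,(300,165,375,230)))
print("side",blue(d,(225,160,275,225)),blue(d,(275,235,345,285)))
E
```

```text
at [ 568.9 -220.5  110.4] yaw -38.9 t 10.47 w 59.8 F [-0.3 -0.  -0.5]
568,-222,8,321 T [0.0004, 0.0044, 0.2559] R [-0.0001, -0.0004, 0.001] rows 1.6
top [(243.43, 187.95, 28.3)] []
side [(251.13, 193.39, 43.0), (271.11, 161.5, 28.4)] [(309.89, 269.35, 90.0), (286.41, 244.23, 73.3)]
```

move_arm([
  {"translation": [0,0.004,0.1],"rotation": [0,0,0]},
  {"translation": [0,0.004,0.2],"rotation": [0,0,0]},
  {"translation": [0,0.004,0.255],"rotation": [0,0,0]},
  {"translation": [0,0.004,0.255],"rotation": [0,0,0]},
  {"translation": [0,0.004,0.255],"rotation": [0,0,0]},
  {"translation": [0,0.004,0.255],"rotation": [0,0,0]},
])

```text
time_s: 11.32
eef_pos: [0.569, -0.223, 0.0098]
tool_rot: [0.0, 0.943, -0.333, 0.002]
contact_force: [-0.6, -0.2, 0.1]
width: 0.06
gripper_force: 0.0
```

move_arm([
  {"translation": [0,0,0],"rotation": [0,0,0]},
  {"translation": [0,0,0],"rotation": [0,0,0]},
  {"translation": [0,0,0],"rotation": [0,0,0]},
  {"translation": [0,0,0],"rotation": [0,0,0]},
  {"translation": [0,0,0],"rotation": [0,0,0]},
  {"translation": [0,0,0],"rotation": [0,0,0]},
], fingers=0.1)

```text
time_s: 12.08
eef_pos: [0.5686, -0.2227, 0.0092]
tool_rot: [0.0, 0.943, -0.333, 0.001]
contact_force: [-0.2, -0.4, 5.5]
width: 0.0248
gripper_force: 50.8
```

move_arm([
  {"translation": [0,0,-0.1],"rotation": [0,0,0]},
  {"translation": [0,0,-0.2],"rotation": [0,0,0]},
  {"translation": [0,0,-0.3],"rotation": [0,0,0]},
  {"translation": [0,0,-0.3],"rotation": [0,0,0]},
  {"translation": [0,0,-0.3],"rotation": [0,0,0]},
])

```text
time_s: 12.7
eef_pos: [0.5673, -0.222, 0.1275]
tool_rot: [-0.0, 0.943, -0.333, -0.0]
contact_force: [-0.3, 0.5, -0.5]
width: 0.0246
gripper_force: 50.1
```

```bash
python3 plan.py 624,77,130,270 624,77,70,270
```

```text
at [ 567.3 -222.   127.5] yaw -38.9 t 12.7 w 24.6 F [-0.3  0.5 -0.5]
624,77,130,270 T [-0.3586, -0.671, -0.0061] R [0.0001, 0.0002, 0.4462] rows 4.9
624,77,70,270 T [-0.3586, -0.671, 0.1439] R [0.0001, 0.0002, 0.4462] rows 1.0
```

move_arm([
  {"translation": [-0.36,-0.671,-0.006],"rotation": [0,0,0.446]},
  {"translation": [-0.36,-0.671,-0.006],"rotation": [0,0,0.446]},
  {"translation": [-0.36,-0.671,-0.006],"rotation": [0,0,0.446]},
  {"translation": [-0.36,-0.671,-0.006],"rotation": [0,0,0.446]},
  {"translation": [-0.36,-0.671,-0.006],"rotation": [0,0,0.446]},
  {"translation": [-0.36,-0.671,-0.006],"rotation": [0,0,0.446]},
  {"translation": [-0.36,-0.671,-0.006],"rotation": [0,0,0.446]},
  {"translation": [-0.36,-0.671,0.1],"rotation": [0,0,0.446]},
  {"translation": [-0.36,-0.671,0.16],"rotation": [0,0,0.446]},
  {"translation": [-0.36,-0.671,0.16],"rotation": [0,0,0.446]},
  {"translation": [-0.36,-0.671,0.16],"rotation": [0,0,0.446]},
])

```text
time_s: 14.08
eef_pos: [0.6247, 0.0757, 0.0649]
tool_rot: [0.0, -0.707, 0.707, -0.001]
contact_force: [0.5, -0.6, -1.4]
width: 0.0249
gripper_force: 50.1
```

```bash
python3 plan.py 623.5,77,64,270 623.5,77,46,270
```

```text
at [624.7  75.7  64.9] yaw -90.1 t 14.07 w 24.9 F [ 0.5 -0.6 -1.4]
623.5,77,64,270 T [-0.0032, 0.0029, 0.0022] R [-0.0007, -0.0003, -0.0005] rows 0.0
623.5,77,46,270 T [-0.0033, 0.003, 0.0472] R [-0.0007, -0.0003, -0.0005] rows 0.3
```

move_arm([
  {"translation": [-0.003,0.002,0.01],"rotation": [0,0,0]},
  {"translation": [-0.003,0.002,0.02],"rotation": [0,0,0]},
  {"translation": [-0.003,0.002,0.03],"rotation": [0,0,0]},
  {"translation": [-0.003,0.002,0.037],"rotation": [0,0,0]},
  {"translation": [-0.003,0.002,0.043],"rotation": [0,0,0]},
  {"translation": [-0.003,0.002,0.046],"rotation": [0,0,0]},
  {"translation": [-0.003,0.002,0.046],"rotation": [0,0,0]},
])

```text
time_s: 14.95
eef_pos: [0.6234, 0.0782, 0.0457]
tool_rot: [-0.0, 0.707, -0.707, 0.0]
contact_force: [-0.1, -0.1, 0.3]
width: 0.0248
gripper_force: 50.1
```

move_arm([
  {"translation": [0,0,0],"rotation": [0,0,0]},
  {"translation": [0,0,0],"rotation": [0,0,0]},
  {"translation": [0,0,0],"rotation": [0,0,0]},
  {"translation": [0,0,0],"rotation": [0,0,0]},
  {"translation": [0,0,-0.1],"rotation": [0,0,0]},
  {"translation": [0,0,-0.25],"rotation": [0,0,0]},
  {"translation": [0.15,0,-0.25],"rotation": [0,0,0]},
  {"translation": [0.7,0.1,-0.25],"rotation": [0,0,0]},
  {"translation": [0.7,0.1,-0.25],"rotation": [0,0,0]},
  {"translation": [0.7,0.1,-0.25],"rotation": [0,0,0]},
  {"translation": [0.7,0.1,-0.25],"rotation": [0,0,0]},
  {"translation": [0.7,0.1,-0.25],"rotation": [0,0,0]},
], fingers=0.48)

```text
time_s: 16.45
eef_pos: [0.5829, -0.2047, 0.1459]
tool_rot: [0.0, -0.706, 0.709, -0.001]
contact_force: [-0.7, -0.3, -0.2]
width: 0.041
gripper_force: 0.0
```

```bash
python3 plan.py 570,-346,110,323;  python3 - <<'E'
from blue import *
from cases import cases
s=env.snapshot("top");d=env.snapshot("side")
print("top",blue(s,(200,155,300,230)),blue(s,(300,165,375,230)))
print("side",blue(d,(225,160,275,225)),blue(d,(275,235,345,285)))
for r in cases(s,0.013,[(330,170),(370,165),(375,225),(335,227)]): print(r)
E
```

```text
at [ 582.9 -204.7  145.9] yaw -90.2 t 16.45 w 41.0 F [-0.7 -0.3 -0.2]
570,-346,110,323 T [0.3534, 0.0309, 0.0901] R [-0.0003, -0.0006, -0.4646] rows 2.3
top [(243.42, 187.96, 28.1), (227.02, 171.8, 28.6)] []
side [(251.13, 193.4, 43.3), (258.37, 181.36, 23.4), (271.11, 161.52, 28.6)] [(309.89, 269.35, 90.0)]
```

move_arm([
  {"translation": [0.353,0.031,0.09],"rotation": [0,0,-0.464]},
  {"translation": [0.353,0.031,0.09],"rotation": [0,0,-0.464]},
  {"translation": [0.353,0.031,0.09],"rotation": [0,0,-0.464]},
  {"translation": [0.353,0.031,0.09],"rotation": [0,0,-0.464]},
  {"translation": [0.353,0.031,0.09],"rotation": [0,0,-0.464]},
  {"translation": [0.353,0.031,0.09],"rotation": [0,0,-0.464]},
  {"translation": [0.353,0.031,0.09],"rotation": [0,0,-0.464]},
  {"translation": [0.353,0.031,0.09],"rotation": [0,0,-0.464]},
], fingers=0.7)

```text
time_s: 17.55
eef_pos: [0.573, -0.3403, 0.11]
tool_rot: [0.001, 0.948, -0.318, 0.0]
contact_force: [0.1, -0.5, -0.7]
width: 0.0597
gripper_force: 0.0
```

```bash
python3 plan.py 570,-346,9,323;  python3 - <<'E'
from blue import *
s=env.snapshot("top");d=env.snapshot("side")
print("top",blue(s,(200,155,300,230)),blue(s,(300,165,375,230)))
print("side",blue(d,(225,160,275,225)),blue(d,(275,235,345,285)))
for z in(.036,.042):print(z,pred(s,(.6234,.078),np.pi/2,z),pred(d,(.6234,.078),np.pi/2,z))
E
```

```text
at [ 573.  -340.3  110. ] yaw -37.0 t 17.55 w 59.7 F [ 0.1 -0.5 -0.7]
570,-346,9,323 T [0.0023, 0.0153, 0.2526] R [0.001, -0.0004, -0.0003] rows 1.6
top [(243.42, 187.96, 28.3), (227.03, 171.77, 28.8)] []
side [(251.14, 193.4, 43.4), (258.39, 181.37, 23.4), (271.11, 161.51, 28.6)] [(309.9, 269.34, 90.3)]
0.036 (227.77, 171.85, 52.5) (258.95, 182.94, 67.9)
0.042 (227.63, 171.41, 53.0) (258.99, 181.63, 68.2)
```

move_arm([
  {"translation": [0.001,0.01,0.1],"rotation": [0,0,0]},
  {"translation": [0.001,0.01,0.2],"rotation": [0,0,0]},
  {"translation": [0.001,0.01,0.252],"rotation": [0,0,0]},
  {"translation": [0.001,0.01,0.252],"rotation": [0,0,0]},
  {"translation": [0.001,0.01,0.252],"rotation": [0,0,0]},
  {"translation": [0.001,0.01,0.252],"rotation": [0,0,0]},
])

```text
time_s: 18.4
eef_pos: [0.5726, -0.3439, 0.0107]
tool_rot: [0.002, 0.948, -0.32, 0.001]
contact_force: [0.5, 0.6, 1.0]
width: 0.0601
gripper_force: 0.0
```

move_arm([
  {"translation": [0,0,0],"rotation": [0,0,0]},
  {"translation": [0,0,0],"rotation": [0,0,0]},
  {"translation": [0,0,0],"rotation": [0,0,0]},
  {"translation": [0,0,0],"rotation": [0,0,0]},
  {"translation": [0,0,0],"rotation": [0,0,0]},
  {"translation": [0,0,0],"rotation": [0,0,0]},
], fingers=0.1)

```text
time_s: 19.15
eef_pos: [0.5722, -0.3436, 0.0101]
tool_rot: [0.002, 0.948, -0.32, 0.001]
contact_force: [0.1, 0.4, 6.5]
width: 0.0252
gripper_force: 50.1
```

move_arm([
  {"translation": [0,0,-0.1],"rotation": [0,0,0]},
  {"translation": [0,0,-0.2],"rotation": [0,0,0]},
  {"translation": [0,0,-0.3],"rotation": [0,0,0]},
  {"translation": [0,0,-0.3],"rotation": [0,0,0]},
  {"translation": [0,0,-0.3],"rotation": [0,0,0]},
])

```text
time_s: 19.77
eef_pos: [0.5712, -0.3422, 0.1282]
tool_rot: [0.001, 0.948, -0.32, -0.001]
contact_force: [0.5, 0.3, -1.1]
width: 0.0245
gripper_force: 49.3
```

```bash
python3 plan.py 559.5,-7,150,270 559.5,-7,66,270
```

```text
at [ 571.2 -342.2  128.2] yaw -37.3 t 19.77 w 24.5 F [ 0.5  0.3 -1.1]
559.5,-7,150,270 T [-0.531, -0.6489, -0.0564] R [0.0017, -0.0004, 0.4601] rows 5.4
559.5,-7,66,270 T [-0.5308, -0.6496, 0.1536] R [0.0017, -0.0004, 0.4601] rows 1.3
```

move_arm([
  {"translation": [-0.53,-0.649,-0.056],"rotation": [0.001,0,0.46]},
  {"translation": [-0.53,-0.649,-0.056],"rotation": [0.001,0,0.46]},
  {"translation": [-0.53,-0.649,-0.056],"rotation": [0.001,0,0.46]},
  {"translation": [-0.53,-0.649,-0.056],"rotation": [0.001,0,0.46]},
  {"translation": [-0.53,-0.649,-0.056],"rotation": [0.001,0,0.46]},
  {"translation": [-0.53,-0.649,-0.056],"rotation": [0.001,0,0.46]},
  {"translation": [-0.53,-0.649,-0.056],"rotation": [0.001,0,0.46]},
  {"translation": [-0.53,-0.649,0.05],"rotation": [0.001,0,0.46]},
  {"translation": [-0.53,-0.649,0.15],"rotation": [0.001,0,0.46]},
  {"translation": [-0.53,-0.649,0.15],"rotation": [0.001,0,0.46]},
  {"translation": [-0.53,-0.649,0.15],"rotation": [0.001,0,0.46]},
])

```text
time_s: 21.15
eef_pos: [0.5606, -0.0087, 0.0685]
tool_rot: [-0.001, -0.707, 0.707, -0.001]
contact_force: [0.7, -0.3, -0.1]
width: 0.0249
gripper_force: 49.4
```

```bash
python3 plan.py 559.5,-6,46,270
```

```text
at [560.6  -8.7  68.5] yaw -90.0 t 21.15 w 24.9 F [ 0.7 -0.3 -0.1]
559.5,-6,46,270 T [-0.007, 0.0027, 0.0562] R [-0.0001, -0.0012, -0.0004] rows 0.4
```

move_arm([
  {"translation": [-0.006,0.002,0.01],"rotation": [0,0,0]},
  {"translation": [-0.006,0.002,0.025],"rotation": [0,0,0]},
  {"translation": [-0.006,0.002,0.038],"rotation": [0,0,0]},
  {"translation": [-0.006,0.002,0.046],"rotation": [0,0,0]},
  {"translation": [-0.006,0.002,0.051],"rotation": [0,0,0]},
  {"translation": [-0.006,0.002,0.054],"rotation": [0,0,0]},
  {"translation": [-0.006,0.002,0.054],"rotation": [0,0,0]},
])

```text
time_s: 22.02
eef_pos: [0.5595, -0.0056, 0.0464]
tool_rot: [0.001, 0.707, -0.707, 0.001]
contact_force: [-0.7, -0.1, -0.8]
width: 0.0247
gripper_force: 49.4
```

move_arm([
  {"translation": [0,0,0],"rotation": [0,0,0]},
  {"translation": [0,0,0],"rotation": [0,0,0]},
  {"translation": [0,0,0],"rotation": [0,0,0]},
  {"translation": [0,0,0],"rotation": [0,0,0]},
  {"translation": [0,0,-0.1],"rotation": [0,0,0]},
  {"translation": [0,0,-0.25],"rotation": [0,0,0]},
  {"translation": [0,0.15,-0.3],"rotation": [0,0,0]},
  {"translation": [0.5,0.4,-0.3],"rotation": [0,0,0]},
  {"translation": [0.5,0.4,-0.3],"rotation": [0,0,0]},
  {"translation": [0.5,0.4,-0.3],"rotation": [0,0,0]},
  {"translation": [0.5,0.4,-0.3],"rotation": [0,0,0]},
], fingers=0.48)

```text
time_s: 23.4
eef_pos: [0.3982, -0.2075, 0.1672]
tool_rot: [-0.001, -0.706, 0.708, -0.001]
contact_force: [1.0, 0.4, 0.3]
width: 0.0412
gripper_force: 0.0
```

```bash
python3 plan.py; python3 - <<'E'
from blue import *
d=env.snapshot("side"); s=env.snapshot("top")
print(blue(s,(200,155,300,230)),blue(d,(225,160,285,225)))
for y,b in((-.0056,1),): print([(pred(s,(.5595,y),np.pi/2,z),pred(d,(.5595,y),np.pi/2,z)) for z in(.036,.042)])
a=cv2.resize(s["frame"][155:230,200:290],(456,380),interpolation=cv2.INTER_CUBIC);b=cv2.resize(d["frame"][160:230,220:283],(342,380),interpolation=cv2.INTER_CUBIC)
cv2.imwrite("pics/g6.png",np.hstack([a,b]))
E
```

```text
at [ 398.2 -207.5  167.2] yaw -90.1 t 23.4 w 41.2 F [1.  0.4 0.3]
[(243.43, 187.97, 28.1), (251.89, 187.07, 28.3), (227.0, 171.77, 28.7)] [(277.17, 162.83, 102.8)]
[((252.32, 187.15, 49.3), (255.16, 198.75, 76.5)), ((252.29, 186.77, 49.7), (255.19, 197.39, 76.9))]
```

View pics/g6.png

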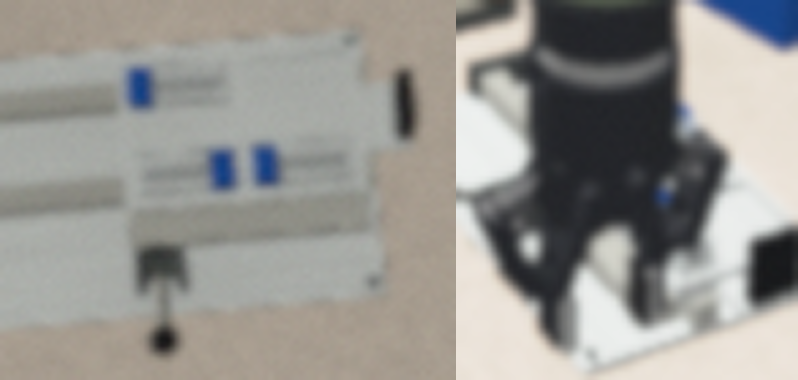

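The top view shows all three cases in pockets, with blue ends at crop pixels (222,168), (265,165) and (140,87); the knob is at (163,341). In the side view the arm hides them. Next is the lever.

```bash
python3 plan.py 442,100,150,180; python3 - <<'E'
from h import *
s=env.snapshot("top"); print(onz(s,231.9,221.63,.0498))
E
```

```text
at [ 398.3 -208.2  167.2] yaw -90.3 t 23.5 w 40.5 F [ 0.6  0.6 -0.4]
442,100,150,180 T [-0.7712, -0.105, 0.0402] R [-0.0016, -0.0012, 0.7827] rows 5.0
[0.44196109 0.10054712 0.0498    ]
```

move_arm([
  {"translation": [-0.4,-0.05,0.02],"rotation": [0,0,0.4]},
  {"translation": [-0.771,-0.105,0.04],"rotation": [-0.001,-0.001,0.783]},
  {"translation": [-0.771,-0.105,0.04],"rotation": [-0.001,-0.001,0.783]},
  {"translation": [-0.771,-0.105,0.04],"rotation": [-0.001,-0.001,0.783]},
  {"translation": [-0.771,-0.105,0.04],"rotation": [-0.001,-0.001,0.783]},
  {"translation": [-0.771,-0.105,0.04],"rotation": [-0.001,-0.001,0.783]},
  {"translation": [-0.771,-0.105,0.04],"rotation": [-0.001,-0.001,0.783]},
  {"translation": [-0.771,-0.105,0.04],"rotation": [-0.001,-0.001,0.783]},
  {"translation": [-0.771,-0.105,0.04],"rotation": [-0.001,-0.001,0.783]},
  {"translation": [-0.771,-0.105,0.04],"rotation": [-0.001,-0.001,0.783]},
  {"translation": [-0.771,-0.105,0.04],"rotation": [-0.001,-0.001,0.783]},
  {"translation": [-0.771,-0.105,0.04],"rotation": [-0.001,-0.001,0.783]},
], fingers=0.6)

```text
time_s: 25.05
eef_pos: [0.4412, 0.1037, 0.1502]
tool_rot: [0.0, -0.003, 1.0, 0.0]
contact_force: [-0.1, 0.4, 0.1]
width: 0.0515
gripper_force: 0.0
```

```bash
python3 plan.py 442,100.5,35,180
```

```text
at [441.2 103.7 150.2] yaw -179.6 t 25.05 w 51.5 F [-0.1  0.4  0.1]
442,100.5,35,180 T [-0.0018, -0.008, 0.2879] R [0.0002, 0.0001, 0.0034] rows 1.8
```

move_arm([
  {"translation": [-0.001,-0.006,0.1],"rotation": [0,0,0.003]},
  {"translation": [-0.001,-0.006,0.2],"rotation": [0,0,0.003]},
  {"translation": [-0.001,-0.006,0.27],"rotation": [0,0,0.003]},
  {"translation": [-0.001,-0.006,0.292],"rotation": [0,0,0.003]},
  {"translation": [-0.001,-0.006,0.292],"rotation": [0,0,0.003]},
  {"translation": [-0.001,-0.006,0.292],"rotation": [0,0,0.003]},
])

```text
time_s: 25.8
eef_pos: [0.4429, 0.1008, 0.0344]
tool_rot: [0.001, 0.0, 1.0, 0.0]
contact_force: [0.6, 0.4, 1.2]
width: 0.0511
gripper_force: 0.0
```

move_arm([
  {"translation": [0,0,0],"rotation": [0,0,0]},
  {"translation": [0,0,0],"rotation": [0,0,0]},
  {"translation": [0,0,0],"rotation": [0,0,0]},
  {"translation": [0,0,0],"rotation": [0,0,0]},
  {"translation": [0,0,0],"rotation": [0,0,0]},
  {"translation": [0,0,0],"rotation": [0,0,0]},
], fingers=0.05, newtons=70)

```text
time_s: 26.55
eef_pos: [0.442, 0.1, 0.0334]
tool_rot: [0.0, 0.001, 1.0, -0.001]
contact_force: [-0.9, -5.7, 3.2]
width: 0.0188
gripper_force: 68.3
```

```bash
python3 plan.py; python3 -c "
import numpy as np
for a in np.arange(1.2,-.01,-.1): print(round(a,2), (60*(np.sin(1.2)-np.sin(a))/400).round(4), (60*(np.cos(a)-np.cos(1.2))/400).round(4))"
```

```text
at [442.  100.   33.4] yaw 179.9 t 26.55 w 18.8 F [-0.9 -5.7  3.2]
1.2 0.0 0.0
1.1 0.0061 0.0137
1.0 0.0136 0.0267
0.9 0.0223 0.0389
0.8 0.0322 0.0502
0.7 0.0432 0.0604
0.6 0.0551 0.0694
0.5 0.0679 0.0773
0.4 0.0814 0.0838
0.3 0.0955 0.0889
0.2 0.11 0.0927
0.1 0.1248 0.0949
-0.0 0.1398 0.0956
```

move_arm([
  {"translation": [-0.006,0,-0.0137],"rotation": [0,0,0]},
  {"translation": [-0.0136,0,-0.0267],"rotation": [0,0,0]},
  {"translation": [-0.0223,0,-0.0389],"rotation": [0,0,0]},
  {"translation": [-0.0322,0,-0.05],"rotation": [0,0,0]},
  {"translation": [-0.0432,0,-0.0604],"rotation": [0,0,0]},
  {"translation": [-0.055,0,-0.0694],"rotation": [0,0,0]},
  {"translation": [-0.068,0,-0.0773],"rotation": [0,0,0]},
  {"translation": [-0.0814,0,-0.0838],"rotation": [0,0,0]},
  {"translation": [-0.0955,0,-0.0889],"rotation": [0,0,0]},
  {"translation": [-0.11,0,-0.0927],"rotation": [0,0,0]},
  {"translation": [-0.125,0,-0.095],"rotation": [0,0,0]},
  {"translation": [-0.138,0,-0.0956],"rotation": [0,0,0]},
])

```text
time_s: 28.05
eef_pos: [0.4974, 0.1006, 0.0717]
tool_rot: [0.0, 0.0, 1.0, 0.0]
contact_force: [-0.3, -0.8, -0.1]
width: 0.0044
gripper_force: 0.0
```

move_arm([
  {"translation": [0,0,0],"rotation": [0,0,0]},
  {"translation": [0,0,0],"rotation": [0,0,0]},
])

```text
time_s: 28.3
eef_pos: [0.4967, 0.1006, 0.0715]
tool_rot: [-0.0, 0.001, 1.0, 0.0]
contact_force: [-0.1, -0.0, -0.9]
width: 0.0041
gripper_force: 0.0
```

The ball slipped out. I back off and look.

move_arm([
  {"translation": [0,0,-0.1],"rotation": [0,0,0]},
  {"translation": [0,0,-0.25],"rotation": [0,0,0]},
  {"translation": [0.2,0.2,-0.3],"rotation": [0,0,0]},
  {"translation": [0.25,0.7,-0.3],"rotation": [0,0,0]},
  {"translation": [0.25,0.7,-0.3],"rotation": [0,0,0]},
  {"translation": [0.25,0.7,-0.3],"rotation": [0,0,0]},
  {"translation": [0.25,0.7,-0.3],"rotation": [0,0,0]},
  {"translation": [0.25,0.7,-0.3],"rotation": [0,0,0]},
  {"translation": [0.25,0.7,-0.3],"rotation": [0,0,0]},
], fingers=0.6)

```text
time_s: 29.42
eef_pos: [0.3968, 0.3801, 0.1913]
tool_rot: [-0.0, 0.0, 1.0, -0.0]
contact_force: [0.1, 0.0, -0.4]
width: 0.0516
gripper_force: 0.0
```

```bash
python3 plan.py; python3 - <<'E'
from blue import *
d=env.snapshot("side"); s=env.snapshot("top")
def dark(q,x0,y0,x1,y1,t):
    g=cv2.cvtColor(q["frame"],cv2.COLOR_BGR2GRAY)[y0:y1,x0:x1]; print(g.min())
    for c in cv2.findContours((g<t).astype(np.uint8),cv2.RETR_EXTERNAL,cv2.CHAIN_APPROX_NONE)[0]:
        M=cv2.moments(c); 
        if M['m00']>2: print((round(M['m10']/M['m00']+x0,1),round(M['m01']/M['m00']+y0,1),M['m00']))
print("top");dark(s,222,195,245,232,70)
print("side");dark(d,205,175,245,210,60)
for a in(0,.3,.6,.9,1.2):
    P=(.4978-.06*np.sin(a),.1005,.028+.06*np.cos(a)); print(a,proj(s,P).round(1),proj(d,P).round(1))
print(blue(s,(200,155,300,230)))
E
```

```text
at [396.8 380.1 191.3] yaw 180.0 t 29.43 w 51.6 F [ 0.1  0.  -0.4]
top
25
(231.5, 218.0, 10.0)
(230.5, 205.8, 15.0)
side
40
0 [230. 204.] [229.6 183.1]
0.3 [230.4 209.2] [225.2 184.9]
0.6 [230.9 214.2] [221.2 187.9]
0.9 [231.4 218.5] [218.  191.6]
1.2 [231.9 221.7] [215.9 195.8]
[(243.41, 187.96, 28.1), (251.9, 187.06, 28.4), (227.02, 171.75, 28.2)]
```

```bash
python3 plan.py 415,100.5,191,180 415,100.5,52,180 475,100.5,52,180; python3 - <<'E'
from h import *
s=env.snapshot("top"); d=env.snapshot("side")
f=s["frame"].astype(float); g=cv2.cvtColor(s["frame"],cv2.COLOR_BGR2GRAY)[205:232,143:172]
print(onz(s,157,217,.163)); print(g[::2,::2])
print("side pred",proj(d,onz(s,157,217,.163)))
E
```

```text
at [397.4 379.3 191.5] yaw 179.9 t 29.52 w 50.9 F [ 0.  -0.8  0.3]
415,100.5,191,180 T [-0.0457, -0.697, 0.0016] R [-0.0003, -0.0001, -0.0013] rows 4.5
415,100.5,52,180 T [-0.0458, -0.6968, 0.3491] R [-0.0003, -0.0001, -0.0013] rows 2.2
475,100.5,52,180 T [-0.1958, -0.6964, 0.349] R [-0.0003, -0.0001, -0.0013] rows 1.0
[0.46080438 0.33247302 0.163     ]
[[156 157 154 153 155 155 152 110  63 101 150 157 157 159 157]
 [157 154 153 156 157 156 154 120  63 103 152 154 158 157 156]
 [154 156 154 155 156 166 146 107  72  99 147 152 154 155 156]
 [154 158 156 164 166 168 134  94  89  90 124 136 132 119 118]
 [154 159 162 180 185 181 142  97  94  90  80  67  70  65  67]
 [155 157 171 189 187 184 149 102  91  91  88  51  47  58  63]
 [156 156 177 196 192 176 128 109  97  96  91  53  39  63  64]
 [155 154 172 204 197 160 134 124 111 102  85  52  35  61  67]
 [156 157 164 199 204 186 163 139 122 104  76  39  33  62  68]
 [156 156 154 164 174 178 166 142 117  87  50  27  43  71  69]
 [156 157 155 152 138 135 126 105  75  47  36  41  67  75  60]
 [143 152 150 132 118 121  81  59  53  58  67  68  76  66  59]
 [ 88 134 126  72  46  72  64  58  61  71  75  69  68  64  73]
 [ 61  77  83  71  54  68  86  95  99 107 111 114 127 135 139]]
side pred [194.41423227 140.50950181]
```

move_arm([
  {"translation": [-0.046,-0.697,-0.01],"rotation": [0,0,0]},
  {"translation": [-0.046,-0.697,-0.01],"rotation": [0,0,0]},
  {"translation": [-0.046,-0.697,-0.01],"rotation": [0,0,0]},
  {"translation": [-0.046,-0.697,-0.01],"rotation": [0,0,0]},
  {"translation": [-0.046,-0.697,-0.01],"rotation": [0,0,0]},
  {"translation": [-0.046,-0.697,-0.01],"rotation": [0,0,0]},
  {"translation": [-0.046,-0.697,0.15],"rotation": [0,0,0]},
  {"translation": [-0.046,-0.697,0.3],"rotation": [0,0,0]},
  {"translation": [-0.046,-0.697,0.349],"rotation": [0,0,0]},
  {"translation": [-0.046,-0.697,0.349],"rotation": [0,0,0]},
  {"translation": [-0.046,-0.697,0.349],"rotation": [0,0,0]},
], fingers=0)

```text
time_s: 31.0
eef_pos: [0.4164, 0.1022, 0.0529]
tool_rot: [0.001, 0.0, 1.0, 0.0]
contact_force: [0.2, 0.9, 0.6]
width: -0.0002
gripper_force: 0.0
```

move_arm([
  {"translation": [-0.03,0,0],"rotation": [0,0,0]},
  {"translation": [-0.06,0,0],"rotation": [0,0,0]},
  {"translation": [-0.08,0,0],"rotation": [0,0,0]},
  {"translation": [-0.1,0,0],"rotation": [0,0,0]},
  {"translation": [-0.12,0,0],"rotation": [0,0,0]},
  {"translation": [-0.135,0,0],"rotation": [0,0,0]},
  {"translation": [-0.147,0,0],"rotation": [0,0,0]},
  {"translation": [-0.147,0,0],"rotation": [0,0,0]},
  {"translation": [-0.147,0,0],"rotation": [0,0,0]},
])

```text
time_s: 32.12
eef_pos: [0.4738, 0.1018, 0.0522]
tool_rot: [-0.001, 0.001, 1.0, 0.0]
contact_force: [-5.6, -0.2, 3.7]
width: 0.0
gripper_force: 2.3
```

move_arm([
  {"translation": [0.1,0,0],"rotation": [0,0,0]},
  {"translation": [0.1,0,-0.15],"rotation": [0,0,0]},
  {"translation": [0.1,0,-0.3],"rotation": [0,0,0]},
  {"translation": [0.1,-0.3,-0.3],"rotation": [0,0,0]},
  {"translation": [0.1,-0.58,-0.3],"rotation": [0,0,0]},
  {"translation": [0,-0.58,-0.3],"rotation": [0,0,0]},
  {"translation": [-0.3,-0.58,-0.3],"rotation": [0,0,0]},
  {"translation": [-0.3,-0.58,-0.3],"rotation": [0,0,0]},
  {"translation": [-0.3,-0.58,-0.3],"rotation": [0,0,0]},
  {"translation": [-0.3,-0.58,-0.3],"rotation": [0,0,0]},
])

```text
time_s: 33.38
eef_pos: [0.5963, -0.1315, 0.172]
tool_rot: [0.001, 0.001, 1.0, -0.0]
contact_force: [0.2, 0.4, -0.5]
width: 0.0002
gripper_force: 0.0
```

```bash
python3 plan.py 593,-130,172,180 593,-130,58,180 593,-101,58,180; cat > knob.py <<'E'
from blue import *
def cent(g,x0,y0,t):
    o=[]
    for c in cv2.findContours((g<t).astype(np.uint8),cv2.RETR_EXTERNAL,cv2.CHAIN_APPROX_NONE)[0]:
        M=cv2.moments(c)
        if M['m00']>2: o.append((round(M['m10']/M['m00']+x0,1),round(M['m01']/M['m00']+y0,1),M['m00']))
    return o
def look():
    d=env.snapshot("side"); s=env.snapshot("top"); G=[cv2.cvtColor(q["frame"],cv2.COLOR_BGR2GRAY) for q in(s,d)]
    print("lever top",cent(G[0][195:232,222:245],222,195,70),"side",cent(G[1][172:203,205:240],205,172,70))
    print("grip top",cent(G[0][160:190,215:292],215,160,60)); print("blue",blue(s,(180,155,300,230)))
    return s,d
E
python3 -c "from knob import *; look()"
```

```text
at [ 596.3 -131.5  172. ] yaw 179.9 t 33.38 w 0.2 F [ 0.2  0.4 -0.5]
593,-130,172,180 T [0.0084, 0.0038, -0.0001] R [-0.0003, 0.0013, -0.0008] rows 0.1
593,-130,58,180 T [0.0091, 0.004, 0.2849] R [-0.0003, 0.0013, -0.0008] rows 1.8
593,-101,58,180 T [0.0092, 0.0765, 0.2848] R [-0.0003, 0.0013, -0.0008] rows 0.5
lever top [(227.2, 229.6, 33.0), (230.5, 206.2, 28.5)] side [(231.5, 199.5, 8.0), (229.2, 183.0, 3.0), (232.3, 172.5, 2.5)]
grip top []
blue [(243.43, 187.97, 28.7), (251.9, 187.07, 29.2), (227.03, 171.76, 29.3)]
```

The lever is upright: the knob is at side pixel (229,183), which matches 0 rad. I now push the pallet by its grip plate.

move_arm([
  {"translation": [0.008,0,0.15],"rotation": [0,0,0]},
  {"translation": [0.008,0,0.283],"rotation": [0,0,0]},
  {"translation": [0.008,0,0.283],"rotation": [0,0,0]},
  {"translation": [0.008,0,0.283],"rotation": [0,0,0]},
  {"translation": [0.008,0.03,0.283],"rotation": [0,0,0]},
  {"translation": [0.008,0.05,0.283],"rotation": [0,0,0]},
  {"translation": [0.008,0.07,0.283],"rotation": [0,0,0]},
  {"translation": [0.008,0.09,0.283],"rotation": [0,0,0]},
  {"translation": [0.008,0.11,0.283],"rotation": [0,0,0]},
  {"translation": [0.008,0.14,0.283],"rotation": [0,0,0]},
  {"translation": [0.008,0.17,0.283],"rotation": [0,0,0]},
  {"translation": [0.008,0.2,0.283],"rotation": [0,0,0]},
])

```text
time_s: 34.98
eef_pos: [0.5909, -0.0494, 0.0588]
tool_rot: [0.0, 0.0, 1.0, 0.0]
contact_force: [0.6, -1.1, 0.8]
width: -0.0001
gripper_force: 0.7
```

move_arm([
  {"translation": [0,0.03,0],"rotation": [0,0,0]},
  {"translation": [0,0.06,0],"rotation": [0,0,0]},
  {"translation": [0,0.09,0],"rotation": [0,0,0]},
  {"translation": [0,0.11,0],"rotation": [0,0,0]},
  {"translation": [0,0.13,0],"rotation": [0,0,0]},
  {"translation": [0,0.14,0],"rotation": [0,0,0]},
  {"translation": [0,0.14,0],"rotation": [0,0,0]},
])

```text
time_s: 35.85
eef_pos: [0.5909, 0.0061, 0.0588]
tool_rot: [0.0, 0.0, 1.0, 0.0]
contact_force: [0.1, -0.0, 0.2]
width: -0.0003
gripper_force: 0.0
```

```bash
python3 plan.py; python3 -c "from knob import *; look()"
```

```text
at [590.9   6.1  58.8] yaw 180.0 t 35.85 w -0.3 F [ 0.1 -0.   0.2]
lever top [(228.4, 228.9, 60.5), (232.1, 196.8, 10.0)] side [(231.5, 199.5, 8.0), (229.2, 183.0, 3.0), (237.5, 180.0, 5.0)]
grip top [(264.8, 175.5, 321.5)]
blue [(212.99, 190.58, 31.0), (221.65, 189.77, 29.1), (196.95, 174.25, 29.3)]
```

move_arm([
  {"translation": [0,0.01,0],"rotation": [0,0,0]},
  {"translation": [0,0.02,0],"rotation": [0,0,0]},
  {"translation": [0,0.03,0],"rotation": [0,0,0]},
  {"translation": [0,0.04,0],"rotation": [0,0,0]},
  {"translation": [0,0.04,0],"rotation": [0,0,0]},
])

```text
time_s: 36.58
eef_pos: [0.5909, 0.0223, 0.0589]
tool_rot: [0.0, 0.0, 1.0, 0.0]
contact_force: [0.7, -1.1, -0.4]
width: 0.0002
gripper_force: 0.0
```

move_arm([
  {"translation": [0,0.006,0],"rotation": [0,0,0]},
  {"translation": [0,0.012,0],"rotation": [0,0,0]},
  {"translation": [0,0.018,0],"rotation": [0,0,0]},
  {"translation": [0,0.018,0],"rotation": [0,0,0]},
])

```text
time_s: 37.08
eef_pos: [0.591, 0.0293, 0.0589]
tool_rot: [0.0, 0.0, 1.0, 0.0]
contact_force: [-0.1, 0.0, 0.9]
width: -0.0
gripper_force: 0.0
```

move_arm([
  {"translation": [0,0.005,0],"rotation": [0,0,0]},
  {"translation": [0,0.01,0],"rotation": [0,0,0]},
  {"translation": [0,0.01,0],"rotation": [0,0,0]},
])

```text
time_s: 37.45
eef_pos: [0.591, 0.0332, 0.0589]
tool_rot: [0.0, 0.0, 1.0, 0.0]
contact_force: [-0.5, -0.0, -0.1]
width: -0.0002
gripper_force: 0.0
```

move_arm([
  {"translation": [0,0.005,0],"rotation": [0,0,0]},
  {"translation": [0,0.01,0],"rotation": [0,0,0]},
  {"translation": [0,0.01,0],"rotation": [0,0,0]},
])

```text
time_s: 37.83
eef_pos: [0.591, 0.0347, 0.0589]
tool_rot: [0.0, 0.001, 1.0, -0.002]
contact_force: [-0.7, -7.0, 0.5]
width: -0.0002
gripper_force: 3.8
```

```bash
python3 plan.py; python3 -c "from knob import *; look()"
```

```text
at [591.   34.7  58.9] yaw 179.9 t 37.83 w -0.2 F [-0.7 -7.   0.5]
lever top [(239.8, 211.8, 216.5)] side [(231.5, 199.5, 8.0), (229.2, 183.0, 3.0), (234.2, 176.7, 3.5)]
grip top [(254.3, 175.9, 317.0)]
blue [(205.37, 191.27, 30.9), (212.75, 190.05, 14.8), (189.2, 174.82, 30.3)]
```

move_arm([
  {"translation": [0,0.003,0],"rotation": [0,0,0]},
  {"translation": [0,0.003,0],"rotation": [0,0,0]},
  {"translation": [0,-0.06,0],"rotation": [0,0,0]},
  {"translation": [0,-0.06,-0.15],"rotation": [0,0,0]},
  {"translation": [0,-0.06,-0.25],"rotation": [0,0,0]},
  {"translation": [0.145,0.165,-0.25],"rotation": [0,0,0]},
  {"translation": [0.145,0.165,-0.25],"rotation": [0,0,0]},
  {"translation": [0.145,0.165,-0.25],"rotation": [0,0,0]},
  {"translation": [0.145,0.165,-0.25],"rotation": [0,0,0]},
])

```text
time_s: 39.05
eef_pos: [0.5336, 0.103, 0.1591]
tool_rot: [0.001, 0.0, 1.0, 0.0]
contact_force: [0.3, -0.4, 0.7]
width: 0.0001
gripper_force: 0.0
```

```bash
python3 plan.py 533,101,158,180 533,101,72,180; python3 -c "
from knob import *; s,d=look()
import numpy as np
for a in(0,.2,.4,.6,.7): print(a,round((.498-.06*np.sin(a)+.022)*1000),round((.028+.06*np.cos(a)-.016)*1000))"
```

```text
at [533.6 103.  159.1] yaw 180.0 t 39.05 w 0.1 F [ 0.3 -0.4  0.7]
533,101,158,180 T [0.0015, -0.0049, 0.0028] R [0.0001, 0.0006, -0.0003] rows 0.0
533,101,72,180 T [0.0018, -0.005, 0.2178] R [0.0001, 0.0006, -0.0003] rows 1.4
lever top [(230.8, 213.8, 626.5)] side [(231.4, 199.5, 8.5), (229.2, 183.0, 3.0), (234.3, 176.5, 2.5)]
grip top [(228.4, 176.8, 358.5)]
blue [(188.2, 175.02, 14.6)]
0 520 72
0.2 508 71
0.4 497 67
0.6 486 62
0.7 481 58
```

move_arm([
  {"translation": [0,-0.004,0.12],"rotation": [0,0,0]},
  {"translation": [0,-0.004,0.217],"rotation": [0,0,0]},
  {"translation": [0,-0.004,0.217],"rotation": [0,0,0]},
  {"translation": [0.035,-0.004,0.217],"rotation": [0,0,0]},
  {"translation": [0.064,-0.004,0.22],"rotation": [0,0,0]},
  {"translation": [0.078,-0.004,0.225],"rotation": [0,0,0]},
  {"translation": [0.0915,-0.004,0.23],"rotation": [0,0,0]},
  {"translation": [0.106,-0.004,0.236],"rotation": [0,0,0]},
  {"translation": [0.12,-0.004,0.243],"rotation": [0,0,0]},
  {"translation": [0.136,-0.004,0.255],"rotation": [0,0,0]},
  {"translation": [0.136,-0.004,0.255],"rotation": [0,0,0]},
])

```text
time_s: 40.52
eef_pos: [0.4772, 0.1014, 0.0561]
tool_rot: [-0.001, 0.0, 1.0, 0.0]
contact_force: [-0.0, -0.0, 0.7]
width: 0.0003
gripper_force: 0.2
```

```bash
python3 plan.py; python3 -c "
from knob import *; s,d=look()
for a in(0,.3,.5,.6,.7,.8,.9,1.2): print(a,proj(d,(.4978-.06*np.sin(a),.1005,.028+.06*np.cos(a))).round(1))"
```

```text
at [477.2 101.4  56.1] yaw 179.9 t 40.52 w 0.3 F [-0.  -0.   0.7]
lever top [(231.3, 213.5, 658.5)] side [(231.6, 199.2, 9.5), (225.9, 178.1, 124.0)]
grip top [(222.1, 185.2, 65.5), (238.4, 178.9, 87.5)]
blue [(189.21, 174.88, 30.0)]
0 [229.6 183.1]
0.3 [225.2 184.9]
0.5 [222.4 186.8]
0.6 [221.2 187.9]
0.7 [220.  189.1]
0.8 [218.9 190.3]
0.9 [218.  191.6]
1.2 [215.9 195.8]
```

move_arm([
  {"translation": [-0.02,0,-0.02],"rotation": [0,0,0]},
  {"translation": [-0.02,0,-0.14],"rotation": [0,0,0]},
  {"translation": [0.068,0,-0.14],"rotation": [0,0,0]},
  {"translation": [0.068,0,-0.14],"rotation": [0,0,0]},
  {"translation": [0.068,0,-0.08],"rotation": [0,0,0]},
  {"translation": [0.068,0,-0.05],"rotation": [0,0,0]},
  {"translation": [0.0755,0,-0.037],"rotation": [0,0,0]},
  {"translation": [0.083,0,-0.025],"rotation": [0,0,0]},
  {"translation": [0.09,0,-0.013],"rotation": [0,0,0]},
  {"translation": [0.09,0,-0.006],"rotation": [0,0,0]},
  {"translation": [0.09,0,-0.006],"rotation": [0,0,0]},
])

```text
time_s: 42.0
eef_pos: [0.4412, 0.1014, 0.06]
tool_rot: [-0.001, 0.0, 1.0, 0.0]
contact_force: [-9.0, -1.0, 17.2]
width: 0.0003
gripper_force: 8.6
```

move_arm([
  {"translation": [0,0,0.004],"rotation": [0,0,0]},
  {"translation": [0,0,0.004],"rotation": [0,0,0]},
  {"translation": [0,0,-0.15],"rotation": [0,0,0]},
  {"translation": [0,0,-0.35],"rotation": [0,0,0]},
  {"translation": [0.2,-0.6,-0.35],"rotation": [0,0,0]},
  {"translation": [0.2,-0.6,-0.35],"rotation": [0,0,0]},
  {"translation": [0.2,-0.6,-0.35],"rotation": [0,0,0]},
  {"translation": [0.2,-0.6,-0.35],"rotation": [0,0,0]},
  {"translation": [0.2,-0.6,-0.35],"rotation": [0,0,0]},
  {"translation": [0.2,-0.6,-0.35],"rotation": [0,0,0]},
])

```text
time_s: 43.25
eef_pos: [0.3626, -0.1388, 0.1992]
tool_rot: [0.0, 0.001, 1.0, 0.0]
contact_force: [-0.9, -0.1, -0.2]
width: 0.0
gripper_force: 0.0
```

```bash
python3 plan.py; python3 -c "
from knob import *; s,d=look()
def white(q,x0,y0,x1,y1,t):
    g=cv2.resize(q['frame'][y0:y1,x0:x1].min(2),None,fx=4,fy=4,interpolation=cv2.INTER_CUBIC)
    for c in cv2.findContours((g>t).astype(np.uint8),cv2.RETR_EXTERNAL,cv2.CHAIN_APPROX_NONE)[0]:
        (cx,cy),r=cv2.minEnclosingCircle(c); 
        if cv2.contourArea(c)>150: print(t,cx/4+x0,cy/4+y0,r/4,cv2.contourArea(c)/16)
for t in(165,180,190): white(s,140,200,175,235,t)
print('side')
for t in (170,185,200): white(d,182,130,212,160,t)
a=cv2.resize(s['frame'][160:240,140:260],(600,400),interpolation=cv2.INTER_CUBIC); b=cv2.resize(d['frame'][130:180,180:205],(200,400),interpolation=cv2.INTER_CUBIC)
cv2.imwrite('pics/n1.png',np.hstack([a,b]))
"
```

```text
at [ 362.6 -138.8  199.2] yaw 179.9 t 43.25 w 0.0 F [-0.9 -0.1 -0.2]
lever top [(232.0, 222.3, 11.0), (230.9, 206.2, 20.5)] side [(215.8, 196.0, 3.0), (224.7, 183.9, 351.0)]
grip top [(241.4, 177.7, 3.0)]
blue [(205.36, 191.26, 29.1), (213.82, 190.4, 28.2), (189.2, 174.83, 28.2)]
165 151.875 219.125 4.97810173034668 37.4375
180 150.75 220.375 2.9501309394836426 12.875
side
170 194.5 145.25 19.144214630126953 552.1875
185 194.625 145.5 19.038227081298828 461.21875
200 205.93405532836914 133.5383858680725 2.3573548793792725 12.15625
200 187.49732971191406 145.54614162445068 15.23059368133545 287.90625
```

View pics/n1.png

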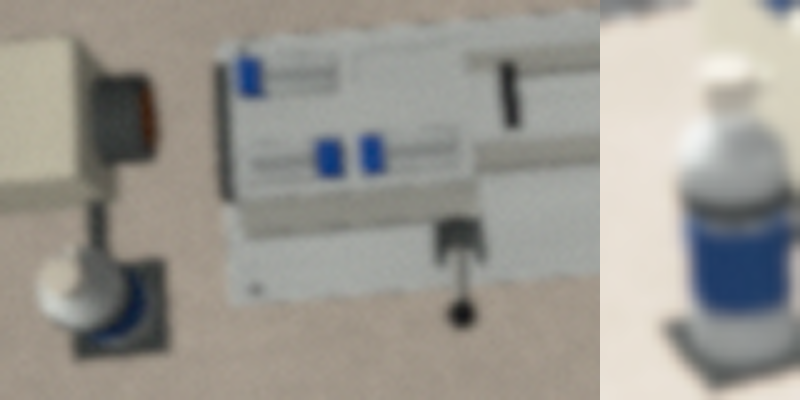

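Top view: the lever is down and the pallet is against the stop with all three cases in it. The nozzle cap is at top pixel (152.4,215) and side pixel (196,138.3).

```bash
python3 -c "
from h import *
s=env.snapshot('top'); d=env.snapshot('side')
P=onz(s,152.4,215,.163); print(P,onz(d,196,138.3,.163),two(s,(152.4,215),d,(196,138.3)),proj(s,(.45,.34,0)))
# can base plate / colour refinement of the cap: beige (r>b) in the top
f=s['frame'].astype(int)[203:228,142:172]; b,g,r=f[...,0],f[...,1],f[...,2]; print((r-b)[::2,::2]); print(r[::2,::2])"
python3 plan.py
```

```text
[0.46853653 0.34706298 0.163     ] [0.47352085 0.34741859 0.163     ] [0.47061147 0.34618477 0.16383375] [166.80577317 226.80455899]
[[ 22  23  22  21  22  22  23  20   4   6  18  22  21  24  23]
 [ 22  24  23  22  22  24  25  19   5   5  19  22  22  24  22]
 [ 22  22  23  25  24  23  23  20   7   4  19  23  24  24  23]
 [ 21  23  22  22  23  19  20  14   2   5  17  24  23  23  23]
 [ 22  23  24  21  20  17  17   7   1   3  11  18  20  17  15]
 [ 22  22  24  24  24  23  20  10   1   0  -1   0   0   3  -1]
 [ 22  24  20  22  25  23  20  13   3   1  -1  -2 -20 -11  -2]
 [ 20  22  20  15  21  23  18   9   2   0   1  -2 -19 -20  -5]
 [ 23  23  21   9  10  13   7   3   2   0  -1  -1 -23 -25  -4]
 [ 24  24  21  12   4   3   2   1   1   1   1  -7 -33 -28  -6]
 [ 22  24  20  20   9   2   2   1   2  -1  -4 -24 -41 -16  -2]
 [ 22  23  23  22  21  12   4   0  -5  -9 -23 -39 -20  -5  -1]
 [ 22  22  21  23  21  22  13  -5 -22 -32 -27 -17  -6   0  -2]]
[[150 155 151 151 155 159 157 141  74  70 135 155 157 160 160]
 [158 160 158 156 155 161 159 141  77  72 137 158 159 162 159]
 [159 160 159 159 162 162 159 145  83  70 137 160 161 160 161]
 [159 159 156 155 162 162 163 126  83  72 129 157 158 159 160]
 [159 159 162 160 169 168 157 105  88  86 106 137 140 129 117]
 [157 158 162 174 187 183 169 112  89  88  84  68  66  63  63]
 [157 161 164 187 190 191 172 120  95  90  90  65  29  49  57]
 [157 159 163 186 194 184 155 114  97  90  93  69  31  43  58]
 [160 159 163 187 201 178 140 123 110 101  93  67  30  36  65]
 [160 161 161 180 197 188 166 144 125 109  89  50  21  34  65]
 [157 159 156 163 167 171 166 149 127  94  62  29  18  48  70]
 [156 160 159 158 152 137 127 111  82  54  34  16  44  70  65]
 [157 157 157 157 155 153 112  59  46  42  51  60  68  67  54]]
at [ 362.8 -137.1  199. ] yaw -179.9 t 43.45 w 0.4 F [0.1 0.4 0.1]
```

move_arm([
  {"translation": [-0.1,0.5,0],"rotation": [0,0,0]},
  {"translation": [-0.2,0.95,0],"rotation": [0,0,0]},
  {"translation": [-0.2,0.95,0],"rotation": [0,0,0]},
  {"translation": [-0.2,0.95,0],"rotation": [0,0,0]},
  {"translation": [-0.2,0.95,0],"rotation": [0,0,0]},
  {"translation": [-0.2,0.95,0],"rotation": [0,0,0]},
  {"translation": [-0.2,0.95,0],"rotation": [0,0,0]},
  {"translation": [-0.2,0.95,0],"rotation": [0,0,0]},
  {"translation": [-0.2,0.95,0],"rotation": [0,0,0]},
])

```text
time_s: 44.58
eef_pos: [0.442, 0.2405, 0.1991]
tool_rot: [-0.0, 0.001, 1.0, -0.0]
contact_force: [-0.6, -0.6, -0.4]
width: 0.0002
gripper_force: 0.0
```

```bash
python3 plan.py 470,347,190,180 470,347,155,180
```

```text
at [442.  240.5 199.1] yaw 179.9 t 44.58 w 0.2 F [-0.6 -0.6 -0.4]
470,347,190,180 T [-0.0695, 0.2665, 0.0224] R [-0.0003, -0.0003, -0.0008] rows 1.8
470,347,155,180 T [-0.0695, 0.2665, 0.1099] R [-0.0003, -0.0003, -0.0008] rows 0.6
```

move_arm([
  {"translation": [-0.07,0.266,0.02],"rotation": [0,0,0]},
  {"translation": [-0.07,0.266,0.02],"rotation": [0,0,0]},
  {"translation": [-0.07,0.266,0.02],"rotation": [0,0,0]},
  {"translation": [-0.07,0.266,0.02],"rotation": [0,0,0]},
  {"translation": [-0.07,0.266,0.06],"rotation": [0,0,0]},
  {"translation": [-0.07,0.266,0.08],"rotation": [0,0,0]},
  {"translation": [-0.07,0.266,0.09],"rotation": [0,0,0]},
  {"translation": [-0.07,0.266,0.1],"rotation": [0,0,0]},
  {"translation": [-0.07,0.266,0.107],"rotation": [0,0,0]},
  {"translation": [-0.07,0.266,0.107],"rotation": [0,0,0]},
])

```text
time_s: 45.82
eef_pos: [0.4707, 0.3473, 0.1567]
tool_rot: [0.0, 0.001, 1.0, -0.0]
contact_force: [-2.2, -2.8, 5.4]
width: 0.0002
gripper_force: 2.7
```

move_arm([
  {"translation": [0,0,0.004],"rotation": [0,0,0]},
  {"translation": [0,0,0.005],"rotation": [0,0,0]},
  {"translation": [0,0,0.005],"rotation": [0,0,0]},
])

```text
time_s: 46.2
eef_pos: [0.4709, 0.3475, 0.156]
tool_rot: [0.001, 0.001, 1.0, -0.0]
contact_force: [-4.5, -4.9, 11.1]
width: -0.0003
gripper_force: 5.7
```

move_arm([
  {"translation": [0,0,-0.05],"rotation": [0,0,0]},
  {"translation": [0,0,-0.15],"rotation": [0,0,0]},
  {"translation": [0.15,-0.3,-0.15],"rotation": [0,0,0]},
  {"translation": [0.2,-0.9,-0.15],"rotation": [0,0,0]},
  {"translation": [0.2,-0.9,-0.15],"rotation": [0,0,0]},
  {"translation": [0.2,-0.9,-0.15],"rotation": [0,0,0]},
  {"translation": [0.2,-0.9,-0.15],"rotation": [0,0,0]},
  {"translation": [0.2,-0.9,-0.15],"rotation": [0,0,0]},
  {"translation": [0.2,-0.9,-0.15],"rotation": [0,0,0]},
  {"translation": [0.2,-0.9,-0.15],"rotation": [0,0,0]},
])

```text
time_s: 47.45
eef_pos: [0.391, -0.0121, 0.2146]
tool_rot: [0.001, 0.001, 1.0, 0.0]
contact_force: [-0.0, 0.1, -0.4]
width: 0.0005
gripper_force: 0.0
```

```bash
python3 plan.py; python3 -c "from knob import *; look()"
```

```text
at [391.  -12.1 214.6] yaw 179.9 t 47.45 w 0.5 F [-0.   0.1 -0.4]
lever top [(231.8, 222.4, 7.0), (230.7, 206.1, 19.0), (243.0, 201.5, 15.0)] side [(231.6, 199.2, 10.0), (215.8, 196.0, 3.0), (234.3, 176.5, 2.5)]
grip top [(241.4, 178.0, 3.0)]
blue [(205.37, 191.24, 29.7), (213.81, 190.44, 28.6), (189.17, 174.85, 29.0)]
```

```bash
python3 -c "
from rig import env
print(env.close_job())"
```

```text
the job is handed in; nothing more can be done
None
```

I handed the job in at about 47 s with three cases flat in their pockets, the pallet clamped at home and the nozzle cap pressed fully and released; the hand-in returned no verdict, and I did not re-measure the cap's spring-back or the mouse, tape measure and jar.

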